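Pin the cup arm back onto the citrus press

ROBOT

A 6-joint arm with a two-finger parallel gripper is mounted at the origin on the work surface. World frame = base frame: x ahead of the robot, y to its left, z up, the work surface at z = 0. Lengths are in m, angles in rad, forces in N, time in s.
With the tool pointing down it reaches from about 0.375 to 0.9 m from the base axis. Payload 3.1 kg.
Tool frame: the origin (TCP) lies on the centre line of the jaws, within the pads' length; the fingertips stand 8 mm ahead of it and the grasp point (between the pads) lies 11 mm behind it (robot.tip_extent is the distance from the TCP to the fingertips, in m); y points along the fingers, z is the direction in which the jaws open and shut, and the axes are right-handed (so a half turn about y gives the same grasp; the last joint's range is limited). The gripper opens to 87 mm and grips with 3 to 60 N. Pads are 19 mm wide; open, the fingers measure 117 mm over their backs; the gripper's body (75 mm by 190 mm) begins 51 mm behind the grasp point.
Start: joints at [-1.472, 0.527, 1.433, -0, 1.181, -0.178], TCP at [0.171, -0.601, 0.231] pointing down, gripper open.
Joint ranges: [-3.08, 3.08], [-0.75, 2.2], [0.22, 2.44], [-1.43, 4.57], [0, 2.65], [-2.85, 2.85]. Speed limits (rad/s): [2.79, 2.79, 3.14, 3.14, 3.14, 3.14].

INTERFACE

Orientations are given as a unit quaternion [x, y, z, w].
In Python, from rig import robot gives the robot as it stands.
- The arm moves only by the shell command python3 -m crank 'ROWS' [FORCE]. ROWS is JSON, a list that holds one entry, the list of rows, each a list of 7 numbers: the turn, a rotation vector about the tool's x, y, z in degrees, then the shift along the tool's x, y, z in m, then the opening in per cent of the stroke, from 0 (shut) to 100 (fully open). In form: [[[ax, ay, az, dx, dy, dz, gripper], ...]]. A call has exactly 5 rows; each row shifts and turns the commanded pose from where the row before left it, along the tool's axes as they then stand; what a row does not reach is not made up. A row lasts 1/8 s, in which the tool goes at most 62.5 mm and 10.7 degrees, less where a joint would pass 70% of its speed; a pose out of reach is approached as far as the arm can. A call with a gripper value outside its range is refused whole. The fingers move at their own pace and stop on an object; FORCE is the grip in N (left out, the last holds). Time passes only in rows, so rows that do not move let the fingers close, or fill a call up. It gives the time, the measured TCP pose, the force and the opening at its end, in the units of the state.
- robot.get_obs(): the state, without advancing time (a new reading comes with each control period).
- robot.camera(name): name is "side" or "top" or "wrist"; returns a dict with "img" (480x640x3 uint8, red, green, blue), "K" (3x3 intrinsics, pixels), "dist_coeffs" ([k1, k2, p1, p2, k3] as OpenCV has them; the pictures are not rectified), "R" (3x3) and "t" (3): a world point X has camera coordinates R X + t; the wrist camera has in their place "T_tool_cam" (4x4, takes a point from camera to tool coordinates, whose origin is the TCP and whose axes are the tool frame's). Camera axes: x right, y down, z forward; pixel columns grow to the right and rows downward; lengths in m; the calibration is good to about 2 mm. A picture is of the moment at which its call begins: read the wrist's pose just before it. There is no depth.
- robot.hand_in(): hands the job in, once; it reports no verdict.
Trained networks look in a picture, given as the dict that the camera call returned (one of the last four; its "shot" number tells which), for a name from the list of things; names that differ only in an ending like _2 or _b are one class to them, and where a whole thing is asked for, a point or a joint stands for the part that bears it (a point fixed in the world has none). Each returns a list of dicts, best first, with "conf" (0 to 1); they miss things now and then, are a little off and sometimes report something else, mostly with a low value. They report only what shows in the picture. A call takes as long as a camera call. They do not tell look-alikes from the thing itself.
- robot.spot_in(picture, thing): "at" ([row, column] in pixels, amid what is visible of it).
The state is a dict: "time": time; "q": joint angles; "joint_velocities": joint speeds; "joint_torque": joint torques, N m; "position": TCP position; "tool_rot": TCP orientation; "ft_force": force on the tool from outside, world axes, zero at the start; "moment": the same for the moment, N m; "grip_width": finger opening in m.
Only numpy, scipy, OpenCV 4.12 (cv2) and the standard library are available. Lean on these libraries where they do the work, as an engineer would, in place of code of your own. Each camera call takes 0.05 s, during which the arm holds its last target.

TASK

The citrus press has been washed and its cup arm is back on its pivot pin, but nothing keeps it there yet. Lay the large flat washer over the pin so that it sits flat on the arm's hub, then push the large hairpin clip sideways onto the pin's neck above the washer until the legs' bulge snaps past the pin and the clip is fully home against its stop. Tug the clip back with 6 to 8 newtons to prove that it holds and let go; never force the clip or bear hard on the press, and leave everything else where it stands.

Things in the scene. Friction and masses are not known exactly. Their poses are not given: they have to be found in the camera images.
- washer: The large flat steel washer: outer diameter 44 mm, hole 19 mm, 5 mm thick, about 48 g, lying flat on the black rubber draining mat (5 mm thick) on the left. Origin at the centre of its underside, z up.
- clip: The large steel hairpin clip, flat on the 5 mm thick draining mat: 5 mm round wire, 82 mm long in all, about 34 g. Origin under the centre of its seat (where the pin ends up), level with the wire's underside; z up; x points out of the open mouth along the centre line. Seat gap 10.5 mm; behind it, at x = -9 mm, a rigid 4.6 mm gap that the pin cannot enter stops the clip.
- clip_bow (a point): Where to grip the clip, across its y: the rigid bow's two straight parallel sides, 25 mm wide over the outside, run 13 mm to either side of this point, which lies 32 mm behind the seat (clip x = -32 mm), at the wire's mid height. Same axes as the clip.
- clip_bulge (a point): Centre of the clip's narrowest place, the bulge of its two springy legs, 7.4 mm in front of the seat: 4.4 mm gap at rest; from there the legs flare to an 18 mm wide mouth 18 mm further out. Over the pin it takes some 10 to 18 N, falling away at the snap; the pin then has 1 mm of play either way. Over 10 N pulls it off again; over 25 N bends it.
- pin_neck (a point): On the axis of the press's fixed upright pivot pin, in its narrow neck, 8.5 mm above the hub's top face. The neck is 10 mm in diameter. With the washer on, 7 mm of it are free, from 3.5 mm below this point (the washer's top face) to 3.5 mm above (underside of the head), so the 5 mm wire has 2 mm of play in height and slides on the washer.
- pin_top (a point): Top of the pivot pin's head, on its axis, 24 mm above the hub's top face. The head is 16 mm in diameter and 12 mm high, its upper 6 mm a cone narrowing to 8 mm. Below the neck, inside the washer's hole, a steep cone widens the pin to 16 mm again at the hub's face.
- hub_top (a point): On the pin's axis at the top face of the cup arm's hub, 40 mm in diameter, some 135 to 147 mm above the counter (the press stands on levelling feet). The arm, 21 mm lower than that face and stiff to swing, points away from the robot or to a side, never towards it. The press's ram and column stand over 150 mm from the pin, to the robot's right.
- small_clip: A smaller hairpin clip, 51 mm long, 3 mm wire, also on the mat: not wanted here, stays where it is. Origin under its seat, x out of its mouth.
- small_washer: A smaller washer, 23 mm across, also on the mat: not wanted here, stays where it is. Origin at the centre of its underside.
- tumbler_a: Clear drinking cup, 72 mm across, 110 mm high, beyond the mat; stays. Origin at the centre of its underside.
- tumbler_b: A second such cup; stays. Origin at the centre of its underside.
- ladle: Steel ladle, 370 mm long, lying left of the mat; stays. Origin near the middle of its handle.
- cup_arm (a joint): Swing of the cup arm about the pivot pin, rad: 0 with the cup under the ram, growing as it is swung out (counter-clockwise from above).
Not all that is in view belongs to the job. What is shaped like the washer but orange is not meant.

How it is judged:
On the way, in this order (a step that is already met when the one before it is completed fails the run):
1. the large washer lies flat on the hub, round the pin (distance between washer and hub_top below 0.0035 m and angle between washer's own z axis and vertical below 0.08 rad), for 0.2 s.
2. the large clip is fully home, the pin back against the stop of its seat: it is on the pin's neck, above the washer (x of pin_neck in the frame of clip between -0.005 and -0.0003 m and y of pin_neck in the frame of clip between -0.0025 and 0.0025 m and z of pin_neck in the frame of clip between -0.001 and 0.0065 m and angle between clip's own z axis and vertical below 0.2 rad), for 0.1 s.
3. the clip is tugged back with 5 N or more and holds (x of pin_neck in the frame of clip between 0 and 0.005 m and contact force between clip and press above 5 N and y of pin_neck in the frame of clip between -0.0025 and 0.0025 m and z of pin_neck in the frame of clip between -0.001 and 0.0065 m and angle between clip's own z axis and vertical below 0.2 rad), for 0.1 s.
At the end, for the whole second after the job is handed in: The large washer lies flat on the hub round the pin (within 3.5 mm, 0.08 rad); the large clip is on the pin's neck between washer and head, the pin in its seat (3.5 mm short to 3 mm beyond its centre, 2.5 mm across), tilt under 0.2 rad; both at rest (all of step 1 and x of pin_neck in the frame of clip between -0.003 and 0.0035 m and y of pin_neck in the frame of clip between -0.0025 and 0.0025 m and z of pin_neck in the frame of clip between -0.001 and 0.0065 m and angle between clip's own z axis and vertical below 0.2 rad and linear speed of each of clip, washer below 0.02 m/s); the robot touches nothing.
It fails at once if the clip was forced: pushed with more than 25 N against the press, its pin, the cup arm or the washer (contact force between clip and press above 25 N or contact force between clip and washer above 25 N).
It fails at once if the gripper or the washer bore on the press, its pin or its cup arm with more than 25 N (contact force between any of the fingers, washer and press above 25 N).
It fails at once if another part, a cup or the ladle was moved more than 30 mm (distance of any of small_clip, small_washer, tumbler_a, tumbler_b, ladle from where it was at the start of the episode above 0.03 m).
It also fails if it takes over 72 s, if anything falls off the work surface, if the arm or the gripper's body presses on something with over 40 N, if the wrist force passes 120 N, or if a joint passes its speed limit or range.

## Working session

There is one attempt and no reset: what is moved stays moved. The work goes in short steps, Python scripts to look and compute and a shell command to move; the robot and the scene stay as the last step left them, time stands still between calls to the robot, and variables do not carry over. Pictures are saved under pics/ and viewed, and the job is handed in when it is done.

```bash
ls; mkdir -p pics; python3 - <<'E'
from rig import robot
import cv2
print(robot.get_obs(), robot.tip_extent)
for n in("top","side","wrist"):
    c=robot.camera(n); cv2.imwrite(f"pics/{n}0.png",c["img"][:,:,::-1])
    print(n,c["K"],c["dist_coeffs"],c.get("R"),c.get("t"),c.get("T_tool_cam"))
    for th in("washer","clip","pin_top","hub_top","small_clip","small_washer","cup_arm"):
        try: print(th,[(d["at"],round(d["conf"],2)) for d in robot.spot_in(c,th)][:4])
        except Exception as e: print(th,e)
print(robot.get_obs()["time"])
E
```

```text
pics
{'time': 0.0, 'q': array([-1.47149282e+00,  5.28466559e-01,  1.43393736e+00,  1.14110310e-05,
        1.18141348e+00, -1.78504267e-01]), 'joint_velocities': array([-0.00075026, -0.00062717, -0.00034356,  0.00053004,  0.00026018,
       -0.00050493]), 'joint_torque': array([-8.15218173e-04, -4.40042782e+01, -1.76596177e+01,  6.33046310e-02,
        5.81746758e-02, -1.67866492e-04]), 'position': array([ 0.17135935, -0.60028011,  0.22956025]), 'tool_rot': array([-0.09786789,  0.70108176, -0.69951016,  0.09793763]), 'ft_force': array([ 0.00177666,  0.51957012, -0.95223113]), 'moment': array([-0.01477268,  0.00710547, -0.01919914]), 'grip_width': 0.08720489232356315} 0.008
top [[546.5343434    0.         317.84902551]
 [  0.         546.5343434  251.06735419]
 [  0.           0.           1.        ]] [-0.16937831  0.          0.          0.          0.        ] [[ 0.01295635 -0.99955399  0.02690644]
 [-0.98361454 -0.01757958 -0.17942518]
 [ 0.17981816 -0.02414088 -0.9834036 ]] [0.13872839 0.61024563 1.16466911] None
washer [([263.2, 384.8], 0.5), ([261.5, 267.3], 0.48)]
clip [([315.
[... 798 characters left out ...]
4], 0.21)]
small_clip [([304.6, 377.6], 0.47)]
small_washer [([151.6, 462.6], 0.57), ([309.6, 391.6], 0.53)]
cup_arm [([163.2, 393.4], 0.71)]
wrist [[394.64465696   0.         318.36388332]
 [  0.         394.64465696 243.23647568]
 [  0.           0.           1.        ]] [-0.00016949  0.          0.          0.          0.        ] None None [[ 2.90125719e-04  9.68387604e-01  2.49450122e-01 -6.64598058e-02]
 [ 1.49073272e-04 -2.49450172e-01  9.68387624e-01 -1.53798606e-01]
 [ 9.99999947e-01 -2.43767810e-04 -2.16732619e-04 -8.74733638e-04]
 [ 0.00000000e+00  0.00000000e+00  0.00000000e+00  1.00000000e+00]]
washer []
clip []
pin_top []
hub_top []
small_clip []
small_washer []
cup_arm []
1.2
```

View pics/top0.png

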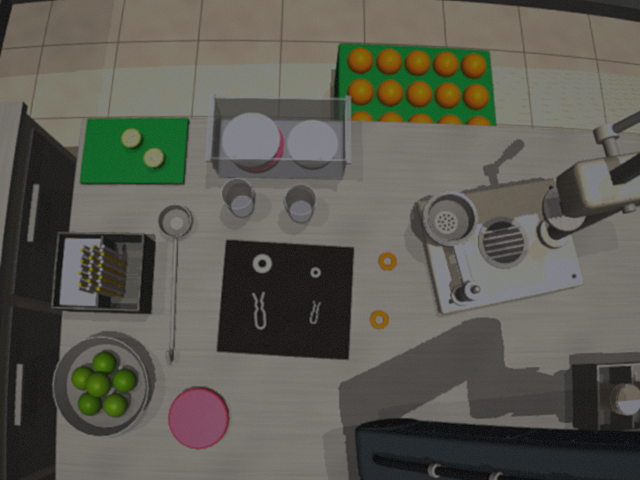

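View pics/side0.png

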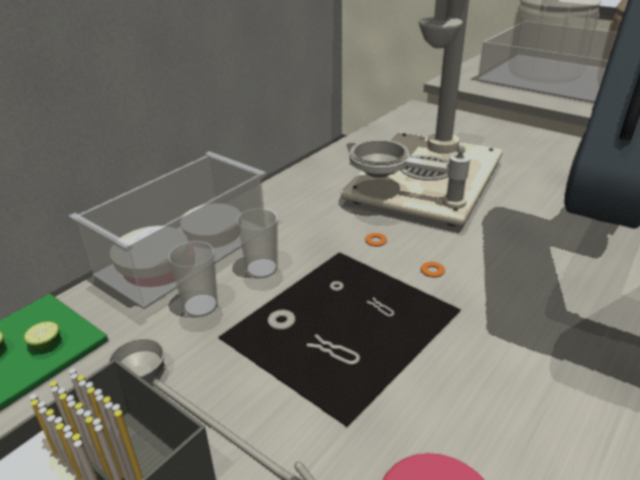

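```bash
cat > h.py <<'E'
import numpy as np, cv2
from scipy.spatial.transform import Rotation as Ro
def ray(c,rc,obs=None):
    p=cv2.undistortPoints(np.array([[[rc[1],rc[0]]]],float),c["K"],c["dist_coeffs"])[0,0]
    d=np.array([p[0],p[1],1.])
    if c.get("R") is not None:
        return -c["R"].T@c["t"], c["R"].T@d
    T=c["T_tool_cam"]; R=Ro.from_quat(obs["tool_rot"]).as_matrix()
    return obs["position"]+R@T[:3,3], R@T[:3,:3]@d
def onz(c,rc,z,obs=None):
    o,d=ray(c,rc,obs); return o+d*(z-o[2])/d[2]
def tri(rs):
    A=np.zeros((3,3));b=np.zeros(3)
    for o,d in rs:
        d=d/np.linalg.norm(d);P=np.eye(3)-np.outer(d,d);A+=P;b+=P@o
    X=np.linalg.solve(A,b)
    return X,[np.linalg.norm(np.cross(X-o,d/np.linalg.norm(d))) for o,d in rs]
E
python3 - <<'E'
from rig import robot
from h import *
ct=robot.camera("top");cs=robot.camera("side")
for c,n,box in((ct,"top",(245,350,230,350)),(cs,"side",(265,400,240,450))):
    g=cv2.cvtColor(c["img"],cv2.COLOR_RGB2GRAY)
    r0,r1,c0,c1=box
    m=np.zeros_like(g);m[r0:r1,c0:c1]=(g[r0:r1,c0:c1]>80)
    k,l,st,ce=cv2.connectedComponentsWithStats(m)
    for i in range(1,k):
        if 15<st[i,4]<2500:
            rc=ce[i][::-1]
            print(n,st[i],rc.round(1),onz(c,rc,0.0075).round(4))
            pts=np.argwhere(l==i)
            W=np.array([onz(c,p,.0075)[:2] for p in pts]);W0=W.mean(0)
            u,s,v=np.linalg.svd(W-W0);pr=(W-W0)@v[0]; print("  axis",v[0].round(3),pr.min().round(4),pr.max().round(4))
for a,b in(((288,474.5),(151,460)),):
    print(tri([ray(ct,a),ray(cs,b)]))
T=np.vstack([cv2.resize(ct["img"][240:350,220:360],None,fx=5,fy=5,interpolation=cv2.INTER_CUBIC)])
cv2.imwrite("pics/t1.png",T[:,:,::-1])
cv2.imwrite("pics/t2.png",np.hstack([cv2.resize(ct["img"][250:320,440:510],(400,400),interpolation=2),cv2.resize(cs["img"][130:220,420:510],(400,400),interpolation=2)])[:,:,::-1])
E
```

```text
top [325 245  25   2  34] [245.3 339.1] [0.631  0.0978 0.0075]
  axis [-0.012 -1.   ] -0.0328 0.023
top [253 254  19  19 239] [263.1 261.9] [0.586  0.2755 0.0075]
  axis [-0.809 -0.588] -0.0221 0.022
top [311 268  10   9  62] [272.2 315.2] [0.567  0.1524 0.0075]
  axis [-0.069 -0.998] -0.0101 0.0111
top [252 292  14  37 186] [310.8 259.3] [0.4761 0.2782 0.0075]
  axis [-0.995 -0.098] -0.0421 0.0394
top [316 303   4  11  18] [308.6 317.2] [0.4834 0.1467 0.0075]
  axis [-0.976  0.22 ] -0.0134 0.0104
top [311 304   5  12  22] [309.5 313. ] [0.4812 0.1564 0.0075]
  axis [-0.947  0.321] -0.0126 0.0133
top [310 317   7   7  22] [320.5 312.3] [0.4562 0.1574 0.0075]
  axis [0.6 0.8] -0.0073 0.009
side [ 240  265   81   57 2348] [283.6 266.8] [0.6705 0.2223 0.0075]
  axis [-0.033  0.999] -0.0965 0.0992
side [ 367  265   83   39 1675] [277.7 421.4] [0.4631 0.0454 0.0075]
  axis [-0.993 -0.12 ] -0.0997 0.0667
side [330 281  14  10 102] [285.3 336.3] [0.57   0.1528 0.0075]
  axis [-0.597  0.802] -0.0122 0.0129
side [367 298  27  18 166] [306.8 380.8] [0.4771 0.1539 0.0075]
  axis [-0.983  0.184] -0.0257 0.0262
side [268 309  27  20 390] [318.9 281.1] [0.5891 0.2755 0.0075]
  axis [-0.674  0.738] -0.024 0.0223
side [307 334  53  31 444] [350.1 334.8] [0.478  0.2784 0.0075]
  axis [-0.995 -0.101] -0.0441 0.041
side [ 240  353   68   47 1613] [383.7 262.2] [0.5199 0.3927 0.0075]
  axis [-1.     0.008] -0.0676 0.0679
(array([ 0.51773262, -0.17374241,  0.15416837]), [np.float64(0.00022158043224828735), np.float64(0.000221580432248527)])
```

View pics/t1.png

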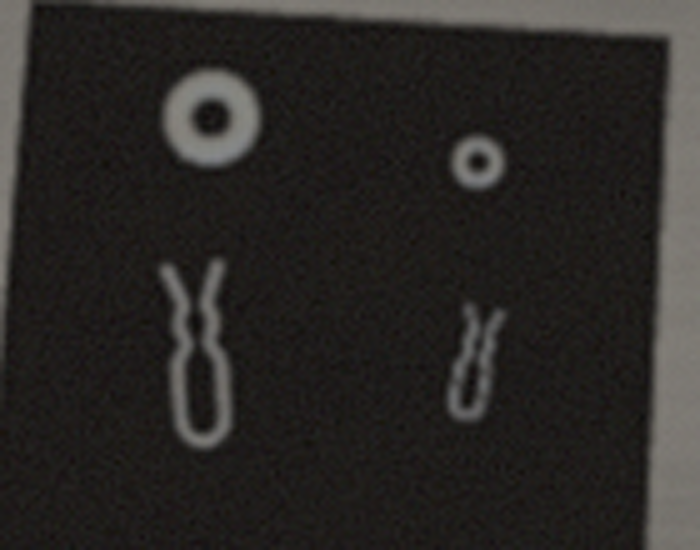

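View pics/t2.png

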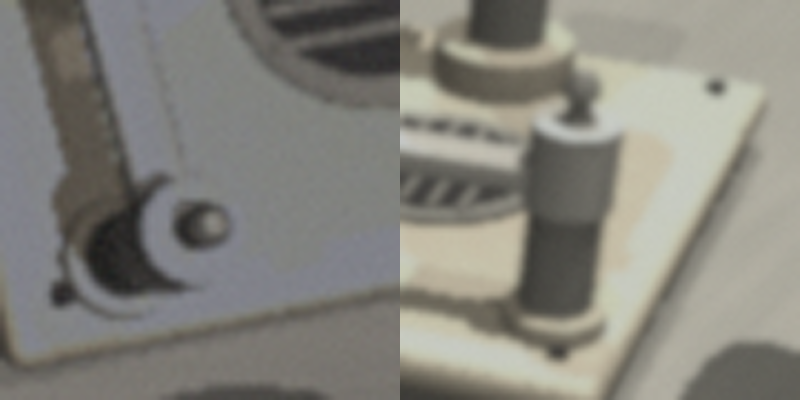

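```bash
python3 - <<'E'
from rig import robot
from h import *
o=robot.get_obs();print(Ro.from_quat(o["tool_rot"]).as_matrix().round(3))
ct=robot.camera("top");cs=robot.camera("side")
print("head",tri([ray(ct,(288.9,475.9)),ray(cs,(149.0,461.2))]))
print("hub",tri([ray(ct,(289.9,473.2)),ray(cs,(158.6,459.9))]))
print("cup",tri([ray(ct,(215,449)),ray(cs,(150,380))]))
print("ram",tri([ray(ct,(185,610)),ray(cs,(30,440))]))
print("tumb", onz(ct,(213,241),0), onz(ct,(215,299),0))
E
```

```text
[[-0.962 -0.     0.274]
 [-0.274  0.    -0.962]
 [ 0.    -1.    -0.   ]]
head (array([ 0.51587895, -0.17513501,  0.15829263]), [np.float64(0.0002905080057070245), np.float64(0.0002905080057067923)])
hub (array([ 0.5161835 , -0.17581093,  0.13770291]), [np.float64(0.0003747126199592569), np.float64(0.00037471261995930907)])
cup (array([ 0.67550828, -0.13221667,  0.12980532]), [np.float64(0.002687349028949324), np.float64(0.0026873490289493285)])
ram (array([ 0.7026326 , -0.40904432,  0.30841001]), [np.float64(0.0012672913883566453), np.float64(0.001267291388356779)])
tumb [0.70580794 0.32927646 0.        ] [0.70336947 0.19233837 0.        ]
```

```bash
python3 -m crank '[[[0,5,0,-0.037,0,-0.039,100],[0,5.3,0,-0.037,0,-0.039,100],[0,0,0,-0.037,0,-0.039,100],[0,0,0,-0.037,0,-0.039,100],[0,0,0,-0.037,0,-0.039,100]]]' 20; python3 -m crank '[[[0,0,0,-0.037,0,-0.039,100],[0,0,0,-0.037,0.0,-0.039,100],[0,0,0,-0.037,0.0,-0.039,100],[0,0,0,-0.034,0,-0.037,100],[0,0,0,-0.037,0.01,-0.039,100]]]'
```

```text
time: 2.02
position: [0.3252, -0.3795, 0.2308]
tool_rot: [0.034, -0.706, 0.707, -0.035]
ft_force: [-0.1, -1.2, -0.2]
grip_width: 0.0866
time: 2.65
position: [0.4882, -0.17, 0.2214]
tool_rot: [0.034, -0.706, 0.707, -0.035]
ft_force: [0.2, -0.5, 1.0]
grip_width: 0.0873
```

```bash
python3 - <<'E'
from rig import robot
from h import *
o=robot.get_obs();c=robot.camera("wrist")
print(o["position"],o["joint_velocities"].round(3),Ro.from_quat(o["tool_rot"]).as_matrix().round(4))
cv2.imwrite("pics/w1.png",c["img"][:,:,::-1])
for t in("pin_top","hub_top"): print(t,robot.spot_in(c,t)[:2])
E
```

```text
[ 0.48815427 -0.17001623  0.22139369] [ 0.865  0.276 -0.182  0.    -0.091  0.859] [[-0.9952  0.0026  0.0976]
 [-0.0976 -0.0018 -0.9952]
 [-0.0024 -1.      0.002 ]]
pin_top [{'at': [210.6, 329.5], 'conf': 0.65}]
hub_top [{'at': [214.4, 330.2], 'conf': 0.86}]
```

View pics/w1.png

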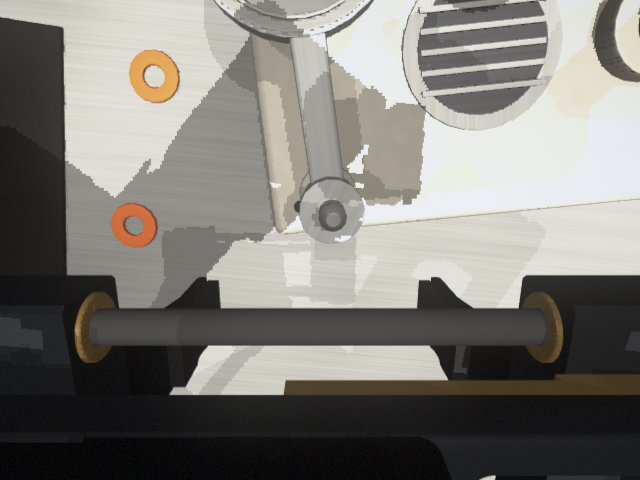

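```bash
python3 - <<'E'
from rig import robot
from h import *
for i in range(2):
    o=robot.get_obs();c=robot.camera("wrist")
print(o["position"],o["joint_velocities"].round(3))
cr=cv2.resize(c["img"][160:260,270:390],None,fx=6,fy=6,interpolation=cv2.INTER_CUBIC)
cv2.imwrite("pics/w2.png",cr[:,:,::-1])
for t in("pin_top","hub_top"):
  for d in robot.spot_in(c,t)[:1]: print(t,d["at"],onz(c,d["at"],.161 if t=="pin_top" else .137,o))
E
```

```text
[ 0.48670402 -0.17006792  0.22042002] [-0.046 -0.007  0.001 -0.006 -0.003 -0.001]
pin_top [213.0, 330.6] [ 0.51561394 -0.17321898  0.161     ]
hub_top [212.4, 332.6] [ 0.5119256  -0.17557001  0.137     ]
```

View pics/w2.png

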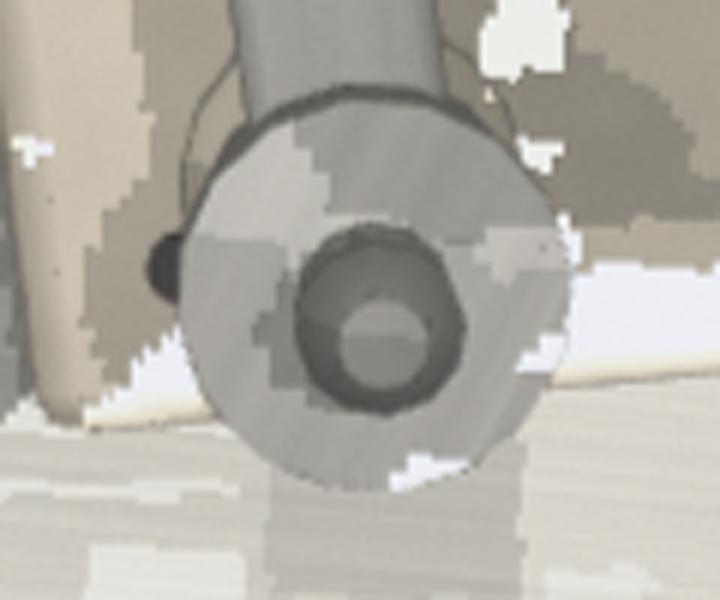

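```bash
python3 - <<'E'
from rig import robot
from h import *
o=robot.get_obs();c=robot.camera("wrist");ct=robot.camera("top");cs=robot.camera("side")
print(o["position"])
for h in(.135,.138,.141,.144): print(h,onz(c,(208.2,332.4),h,o),onz(c,(216.6,333.75),h+.024,o))
print(tri([ray(c,(208.2,332.4),o),ray(ct,(289.9,473.2)),ray(cs,(158.6,459.9))]))
E
```

```text
[ 0.48605139 -0.1719398   0.22075137]
0.135 [ 0.51347787 -0.17730763  0.135     ] [ 0.51273357 -0.17729919  0.159     ]
0.138 [ 0.5139603  -0.17715176  0.138     ] [ 0.51328007 -0.17712608  0.162     ]
0.141 [ 0.51444272 -0.17699589  0.141     ] [ 0.51382657 -0.17695297  0.165     ]
0.144 [ 0.51492515 -0.17684002  0.144     ] [ 0.51437307 -0.17677986  0.168     ]
(array([ 0.5154474 , -0.17623898,  0.13791572]), [np.float64(0.0017355023753001721), np.float64(0.0004988230433157952), np.float64(0.0012447887408419506)])
```

```bash
python3 - <<'E'
from rig import robot
from h import *
for i in range(3):
    o=robot.get_obs();c=robot.camera("wrist"); print(o["position"],o["q"],o["ft_force"],o["joint_velocities"].round(3))
E
```

```text
[ 0.48602799 -0.1720941   0.22076744] [-5.57209890e-01  3.94021642e-01  1.71555677e+00 -1.59333368e-04
  1.03163335e+00  9.17832534e-01] [-0.38628179 -0.65198364  0.18862242] [ 0.004  0.001 -0.001  0.001 -0.001 -0.   ]
[ 0.48607463 -0.17194154  0.22073771] [-5.56935250e-01  3.94074876e-01  1.71556730e+00 -9.71783780e-05
  1.03163830e+00  9.17911872e-01] [-1.03496472  1.28156859  0.68743301] [ 0.007  0.002 -0.002 -0.    -0.001  0.   ]
[ 0.48613233 -0.17179728  0.22071503] [-5.56633897e-01  3.94136103e-01  1.71553794e+00 -9.23603114e-05
  1.03166535e+00  9.17920369e-01] [-0.28961044 -0.04304255  0.31130059] [ 0.008  0.002 -0.    -0.    -0.002  0.   ]
```

```bash
python3 -m crank '[[[0,0,0,-0.0145,0,-0.0546,100],[0,0,0,-0.0145,0,-0.0546,100],[0,0,0,-0.0145,0,-0.0546,100],[0,0,0,-0.0145,0.017,-0.0546,100],[0,0,0,-0.0145,0.017,-0.0546,100]]]' 20; python3 -m crank '[[[0,0,0,-0.0145,0.017,-0.0546,100],[0,0,0,-0.0145,0.017,-0.0546,100],[0,0,0,-0.0145,0.017,-0.0546,100],[0,0,0,0,0.017,0,100],[0,0,0,0,0.017,0,100]]]'
python3 - <<'E'
from rig import robot
from h import *
for i in range(4):
    o=robot.get_obs();c=robot.camera("wrist"); print(o["position"])
cv2.imwrite("pics/w3.png",c["img"][:,:,::-1])
for d in robot.spot_in(c,"washer")[:3]: print(d["at"],d["conf"],onz(c,d["at"],.01,o))
E
```

```text
time: 3.92
position: [0.5326, 0.1093, 0.1866]
tool_rot: [0.034, -0.706, 0.706, -0.035]
ft_force: [0.7, 0.5, 0.2]
grip_width: 0.0873
time: 4.55
position: [0.5588, 0.2747, 0.1005]
tool_rot: [0.035, -0.706, 0.706, -0.035]
ft_force: [-0.5, 0.5, 0.3]
grip_width: 0.0869
[0.55879683 0.27473215 0.10052787]
[0.55730502 0.27351932 0.09824217]
[0.55738301 0.27317879 0.0992386 ]
[0.55829262 0.27333997 0.10037505]
[190.7, 315.4] 0.86 [0.59454185 0.27925064 0.01      ]
[50.6, 5.1] 0.64 [0.65667881 0.46163567 0.01      ]
```

View pics/w3.png

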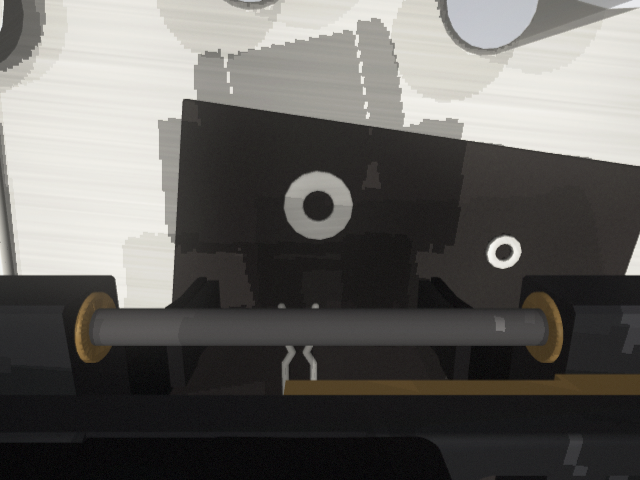

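```bash
python3 - <<'E'
from rig import robot
from h import *
o=robot.get_obs();c=robot.camera("wrist"); print(o["position"],Ro.from_quat(o["tool_rot"]).as_matrix().round(4).tolist())
g=cv2.cvtColor(c["img"],cv2.COLOR_RGB2GRAY); m=np.zeros_like(g); m[155:250,260:375]=g[155:250,260:375]>90
k,l,st,ce=cv2.connectedComponentsWithStats(m);i=1+st[1:,4].argmax()
cs,_=cv2.findContours((l==i).astype(np.uint8),cv2.RETR_EXTERNAL,cv2.CHAIN_APPROX_NONE)
e=cv2.fitEllipse(max(cs,key=len));print(st[i],e)
X=onz(c,e[0][::-1],.01,o);print(X)
R=Ro.from_quat(o["tool_rot"]).as_matrix();print("tool frame",R.T@(X-o["position"]))
E
```

```text
[0.55968711 0.27383434 0.10192404] [[-0.9954, 0.0003, 0.0958], [-0.0958, -0.0, -0.9954], [-0.0003, -1.0, 0.0]]
[ 285  174   68   68 2896] ((318.5902404785156, 207.2848663330078), (66.73371887207031, 66.97380065917969), 99.4653549194336)
[0.58588766 0.27686646 0.01      ]
tool frame [-0.02634303  0.0919319  -0.0005121 ]
```

```bash
python3 -m crank '[[[0,0,0,-0.013,0.016,-0.0005,100],[0,0,0,-0.0133,0.026,0,100],[0,0,0,0,0.023,0,100],[0,0,0,0,0.010,0,100],[0,0,0,0,0.003,0,75]]]' 20; python3 -m crank '[[[0,0,0,0,0.0,0,75],[0,0,0,0,0,0,75],[0,0,0,0,0,0,75],[0,0,0,0,0,0,75],[0,0,0,0,0.004,0,75]]]'
```

```text
time: 5.48
position: [0.5853, 0.2781, 0.0227]
tool_rot: [0.035, -0.706, 0.706, -0.034]
ft_force: [0.5, 0.9, -0.2]
grip_width: 0.0828
time: 6.1
position: [0.5857, 0.2784, 0.0199]
tool_rot: [-0.034, 0.706, -0.706, 0.035]
ft_force: [-0.0, 1.0, -0.4]
grip_width: 0.065
```

```bash
python3 -m crank '[[[0,0,0,0,0.002,0,75],[0,0,0,0,0,0,70],[0,0,0,0,0,0,70],[0,0,0,0,0,0,70],[0,0,0,0,0,0,70]]]' 15; python3 - <<'E'
from rig import robot
print(robot.get_obs()["position"])
E
```

```text
time: 6.72
position: [0.5854, 0.2783, 0.0176]
tool_rot: [-0.035, 0.706, -0.706, 0.035]
ft_force: [0.0, 1.0, -0.4]
grip_width: 0.0611
[0.58539026 0.27826605 0.01764649]
```

Down 3.5 mm more, then close.

```bash
python3 -m crank '[[[0,0,0,0,0.002,0,70],[0,0,0,0,0.0015,0,70],[0,0,0,0,0,0,70],[0,0,0,0,0,0,70],[0,0,0,0,0,0,40]]]' 15; python3 -m crank '[[[0,0,0,0,0,0,30],[0,0,0,0,0,0,30],[0,0,0,0,0,0,30],[0,0,0,0,0,0,30],[0,0,0,0,0,0,30]]]' 15
```

```text
time: 7.35
position: [0.5854, 0.2783, 0.0141]
tool_rot: [-0.035, 0.706, -0.706, 0.035]
ft_force: [-0.2, -0.7, 0.4]
grip_width: 0.0566
time: 7.98
position: [0.5853, 0.2783, 0.0141]
tool_rot: [0.035, -0.706, 0.706, -0.035]
ft_force: [0.5, -0.4, 0.1]
grip_width: 0.0431
```

```bash
python3 -m crank '[[[0,0,0,0,-0.02,0,30],[0,0,0,0,-0.045,0,30],[0,0,0,0,-0.045,0,30],[0,0,0,0.0198,-0.010,0.0552,30],[0,0,0,0.0199,-0.010,0.0552,30]]]' 20; python3 -m crank '[[[0,0,0,0.0199,-0.010,0.0552,30],[0,0,0,0.0199,-0.01,0.0552,30],[0,0,0,0.0199,-0.01,0.0552,30],[0,0,0,0.0199,-0.01,0.0552,30],[0,0,0,0.0199,-0.01,0.0552,30]]]';python3 -m crank '[[[0,0,0,0.0199,-0.006,0.0552,30],[0,0,0,0,0,0,30],[0,0,0,0,0,0,30],[0,0,0,0,0,0,30],[0,0,0,0,0,0,30]]]'
python3 - <<'E'
from rig import robot
from h import *
for i in range(3):
    o=robot.get_obs();c=robot.camera("wrist"); print(o["position"],o["grip_width"],o["ft_force"])
cv2.imwrite("pics/w4.png",c["img"][:,:,::-1])
E
```

```text
time: 8.6
position: [0.557, 0.164, 0.1465]
tool_rot: [0.034, -0.706, 0.706, -0.037]
ft_force: [0.6, -1.1, -1.2]
grip_width: 0.0428
time: 9.22
position: [0.4843, -0.1218, 0.1958]
tool_rot: [0.034, -0.706, 0.707, -0.035]
ft_force: [1.5, -0.4, -0.3]
grip_width: 0.0423
time: 9.85
position: [0.4704, -0.1753, 0.2]
tool_rot: [-0.036, 0.706, -0.706, 0.035]
ft_force: [-0.5, 0.1, -0.8]
grip_width: 0.0423
[ 0.470357   -0.17528699  0.19997711] 0.042319089751408 [-0.48769662  0.10862059 -0.77127664]
[ 0.47040629 -0.17548211  0.19998863] 0.04223659677674653 [ 0.0335857  -0.02513072 -0.35691984]
[ 0.47039217 -0.17567091  0.19994504] 0.042530966376726945 [-0.13406079  0.09608937  0.18355569]
```

View pics/w4.png

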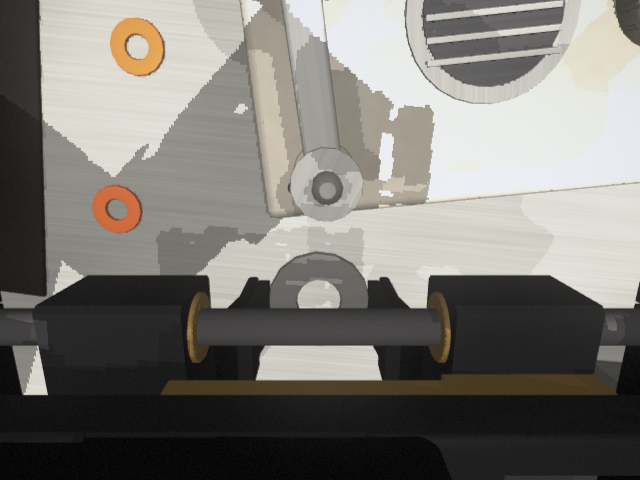

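```bash
python3 - <<'E'
from h import *
im=cv2.imread("pics/w4.png")
cr=cv2.resize(im[160:320,250:390],None,fx=5,fy=5,interpolation=cv2.INTER_CUBIC)[:600*8//6]
cv2.imwrite("pics/w5.png",cv2.resize(im[150:225,280:375],None,fx=8,fy=8,interpolation=cv2.INTER_CUBIC))
cv2.imwrite("pics/w6.png",cv2.resize(im[240:320,260:380],None,fx=6.6,fy=6.6,interpolation=cv2.INTER_CUBIC))
E
```

```text
(no output)
```

View pics/w5.png

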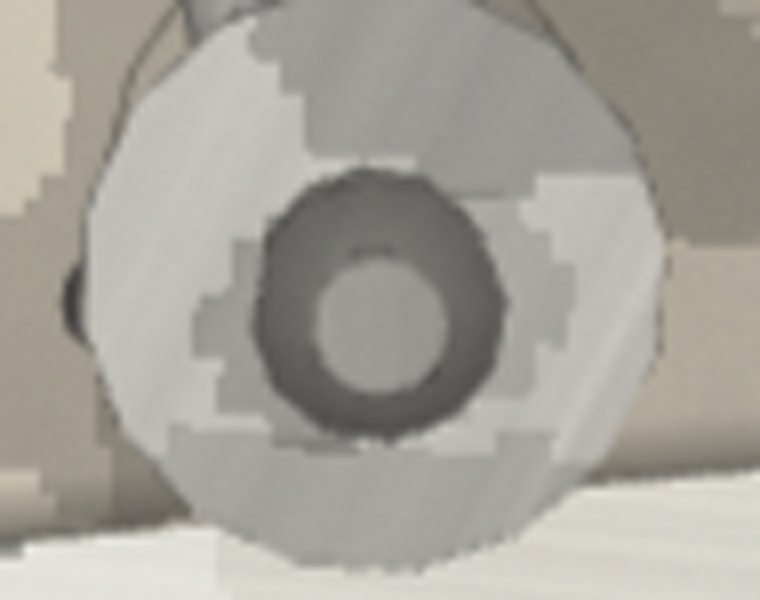

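View pics/w6.png

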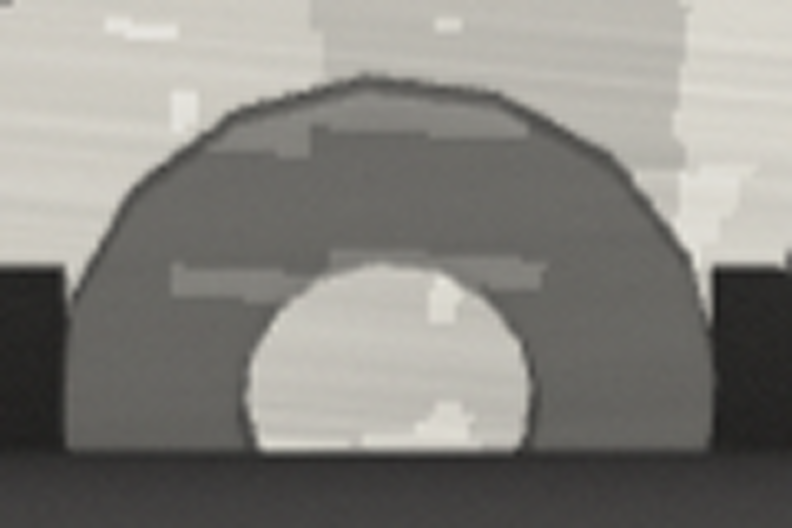

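```bash
python3 - <<'E'
from rig import robot
from h import *
c=robot.camera("wrist");o=robot.get_obs();print(o["position"])
ot=dict(position=np.zeros(3),tool_rot=[0,0,0,1])
def ony(rc,y):
    p,d=ray(c,rc,ot); return p+d*(y-p[1])/d[1]
for y in(.0041,.009):
    for n,rc in dict(holetop=(279.2,318.4),outertop=(253,318.5),holeL=(298,297),holeR=(298,339.9),outL=(300,269.7),outR=(300,367.6),outerbot=(251,316)).items(): print(y,n,ony(rc,y).round(4))
R=Ro.from_quat(o["tool_rot"]).as_matrix()
for h in(.136,.140,.144):
    a=onz(c,(185.3,326.6),h,o);b=onz(c,(190.2,327.2),h+.024,o)
    print(h,a.round(4),b.round(4),(R.T@(a-o["position"])).round(4),(R.T@(b-o["position"])).round(4))
E
```

```text
[ 0.47039152 -0.17610834  0.19998272]
0.0041 holetop [-0.0099  0.0041 -0.0006]
0.0041 outertop [-0.0215  0.0041 -0.0006]
0.0041 holeL [-0.0014  0.0041 -0.0098]
0.0041 holeR [-0.0014  0.0041  0.0086]
0.0041 outL [-0.0005  0.0041 -0.0215]
0.0041 outR [-0.0005  0.0041  0.0205]
0.0041 outerbot [-0.0223  0.0041 -0.0016]
0.009 holetop [-0.0082  0.009  -0.0006]
0.009 outertop [-0.0201  0.009  -0.0006]
0.009 holeL [ 0.0006  0.009  -0.0101]
0.009 holeR [0.0006 0.009  0.0089]
0.009 outL [ 0.0015  0.009  -0.0222]
0.009 outR [0.0015 0.009  0.0211]
0.009 outerbot [-0.021   0.009  -0.0017]
0.136 [ 0.5136 -0.1757  0.136 ] [ 0.5138 -0.1755  0.16  ] [-0.0431  0.064   0.0039] [-0.0432  0.04    0.0037]
0.14 [ 0.514  -0.1756  0.14  ] [ 0.5142 -0.1753  0.164 ] [-0.0435  0.06    0.0038] [-0.0437  0.036   0.0036]
0.144 [ 0.5145 -0.1754  0.144 ] [ 0.5147 -0.1752  0.168 ] [-0.0439  0.056   0.0037] [-0.0442  0.032   0.0035]
```

```bash
python3 -m crank '[[[0,0,0,-0.02,0,0.002,30],[0,0,0,-0.02,0.0,0.0019,30],[0,0,0,-0.0034,0.012,0,30],[0,0,0,0,0.010,0,30],[0,0,0,0,0,0,30]]]' 15; python3 -m crank '[[[0,0,0,0,0,0,30],[0,0,0,0,0,0,30],[0,0,0,0,0,0,30],[0,0,0,0,0,0,30],[0,0,0,0,0,0,30]]]'
python3 - <<'E'
from rig import robot
from h import *
for i in range(2):
    o=robot.get_obs();c=robot.camera("wrist"); print(o["position"],o["ft_force"])
cv2.imwrite("pics/w7.png",cv2.resize(c["img"][220:330,240:400],None,fx=5,fy=5,interpolation=2)[:,:,::-1])
c=robot.camera("side");cv2.imwrite("pics/s2.png",cv2.resize(c["img"][100:200,410:520],None,fx=6,fy=6,interpolation=2)[:,:,::-1])
E
```

```text
time: 10.68
position: [0.5119, -0.1756, 0.1764]
tool_rot: [-0.036, 0.707, -0.705, 0.033]
ft_force: [-0.8, 0.3, 0.0]
grip_width: 0.0427
time: 11.3
position: [0.5138, -0.1764, 0.1782]
tool_rot: [0.035, -0.706, 0.706, -0.035]
ft_force: [0.1, 1.0, -0.4]
grip_width: 0.0429
[ 0.51381354 -0.17644962  0.17817233] [ 0.14528164  0.97611033 -0.37322489]
[ 0.51382746 -0.17643864  0.17814272] [-0.49770572  0.04188515  0.31553409]
```

View pics/w7.png

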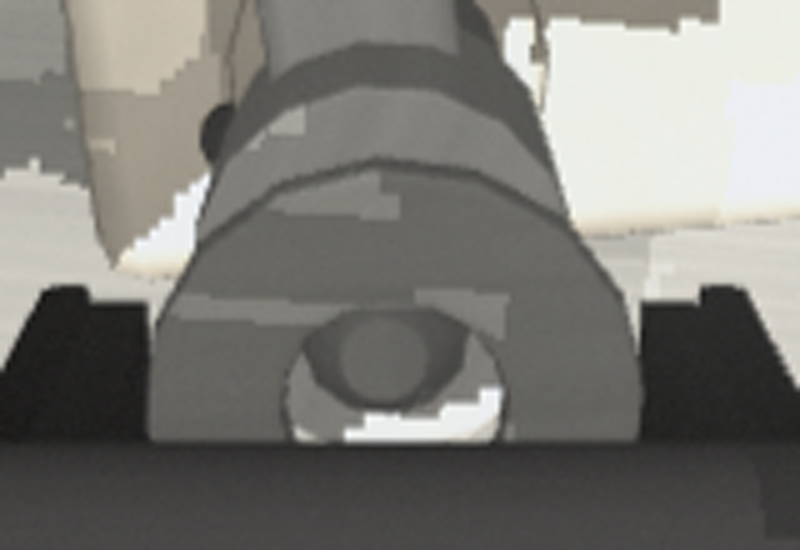

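View pics/s2.png

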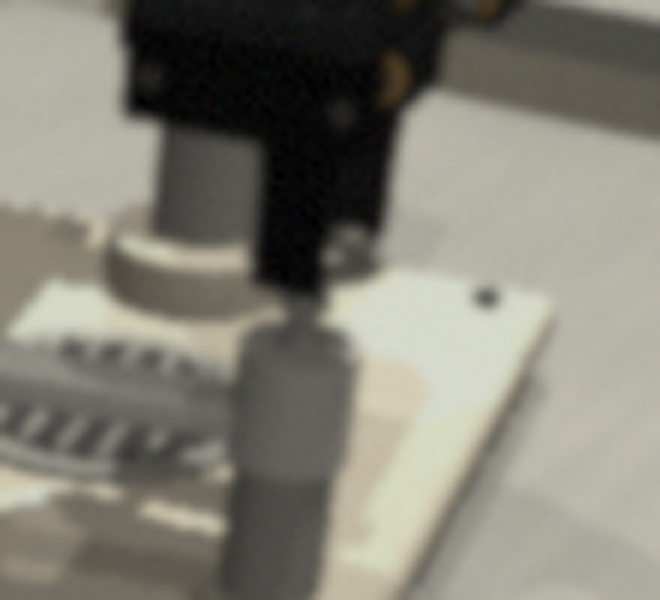

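```bash
python3 -m crank '[[[0,0,0,-0.0004,0,-0.0009,30],[0,0,0,0,0.003,0,30],[0,0,0,0,0.003,0,30],[0,0,0,0,0.003,0,30],[0,0,0,0,0.003,0,30]]]' 10; python3 -m crank '[[[0,0,0,0,0.002,0,30],[0,0,0,0,0.00,0,30],[0,0,0,0,0.00,0,30],[0,0,0,0,0.00,0,30],[0,0,0,0,0,0,30]]]'
python3 - <<'E'
from rig import robot
from h import *
for i in range(2):
    o=robot.get_obs();c=robot.camera("wrist"); print(o["position"],o["ft_force"])
cv2.imwrite("pics/w8.png",cv2.resize(c["img"][220:330,240:400],None,fx=5,fy=5,interpolation=2)[:,:,::-1])
E
```

```text
time: 12.08
position: [0.514, -0.1755, 0.1657]
tool_rot: [-0.035, 0.706, -0.706, 0.035]
ft_force: [0.1, 0.6, -0.9]
grip_width: 0.0429
time: 12.7
position: [0.5141, -0.1755, 0.1642]
tool_rot: [0.035, -0.706, 0.706, -0.035]
ft_force: [-0.1, -0.1, 0.0]
grip_width: 0.0428
[ 0.51413237 -0.17550793  0.16415928] [-0.09675469 -0.12454703  0.0251516 ]
[ 0.51412584 -0.17551726  0.16412519] [-0.17079889 -0.69478302 -1.05640563]
```

View pics/w8.png

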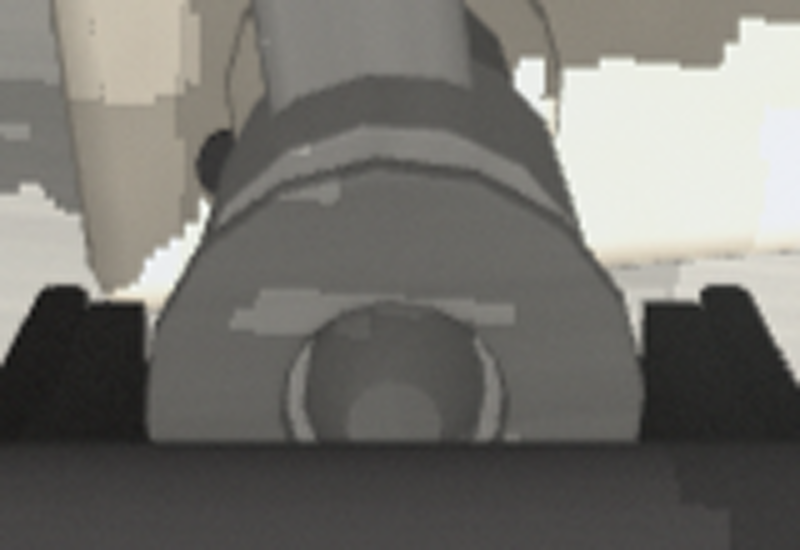

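```bash
python3 -m crank '[[[0,0,0,0.0003,0.002,0,30],[0,0,0,0,0.003,0,30],[0,0,0,0,0.003,0,30],[0,0,0,0,0.002,0,30],[0,0,0,0,0.0,0,30]]]' 10
```

```text
time: 13.42
position: [0.5137, -0.1755, 0.1538]
tool_rot: [-0.035, 0.706, -0.706, 0.034]
ft_force: [-0.1, -0.0, 1.0]
grip_width: 0.0432
```

```bash
python3 -m crank '[[[0,0,0,0,0.001,0,30],[0,0,0,0,0.001,0,30],[0,0,0,0,0.001,0,30],[0,0,0,0,0.0,0,30],[0,0,0,0,0.0,0,30]]]' 10;python3 - <<'E'
from rig import robot
from h import *
for i in range(2):
    o=robot.get_obs();c=robot.camera("wrist"); print(o["position"],o["ft_force"])
cv2.imwrite("pics/w9.png",cv2.resize(c["img"][220:330,240:400],None,fx=5,fy=5,interpolation=2)[:,:,::-1])
E
```

```text
time: 14.05
position: [0.5138, -0.1755, 0.1511]
tool_rot: [0.035, -0.706, 0.706, -0.035]
ft_force: [0.6, -0.1, -0.3]
grip_width: 0.0433
[ 0.51382762 -0.17553696  0.1510712 ] [ 0.55609674 -0.11930158 -0.29938863]
[ 0.5138235  -0.17552475  0.15109674] [ 0.95090184  0.55196819 -0.53450696]
```

View pics/w9.png

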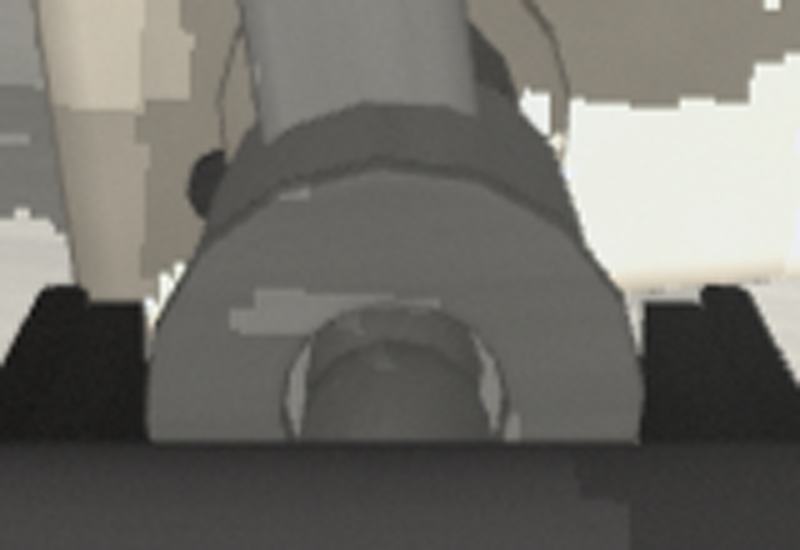

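```bash
python3 -m crank '[[[0,0,0,0,0.001,0,30],[0,0,0,0,0.0,0,30],[0,0,0,0,0.001,0,30],[0,0,0,0,0.0,0,30],[0,0,0,0,0.0,0,30]]]' 8;python3 -m crank '[[[0,0,0,0,0.001,0,30],[0,0,0,0,0.0,0,30],[0,0,0,0,0.001,0,30],[0,0,0,0,0.0,0,30],[0,0,0,0,0.0,0,30]]]' 8
```

```text
time: 14.78
position: [0.5139, -0.1756, 0.1495]
tool_rot: [0.034, -0.706, 0.706, -0.035]
ft_force: [0.1, 0.3, 4.7]
grip_width: 0.0434
time: 15.4
position: [0.5141, -0.1756, 0.1483]
tool_rot: [0.034, -0.706, 0.706, -0.035]
ft_force: [-1.5, 1.3, 9.8]
grip_width: 0.0433
```

```bash
python3 -m crank '[[[0,0,0,0,-0.0005,0,45],[0,0,0,0,-0.0005,0,52],[0,0,0,0,0,0,65],[0,0,0,0,0.0,0,65],[0,0,0,0,0.0,0,65]]]' 8;python3 - <<'E'
from rig import robot
from h import *
for i in range(2):
    o=robot.get_obs();c=robot.camera("wrist"); print(o["position"],o["ft_force"],o["grip_width"])
cv2.imwrite("pics/w10.png",cv2.resize(c["img"][220:330,240:400],None,fx=5,fy=5,interpolation=2)[:,:,::-1])
E
```

```text
time: 16.02
position: [0.5137, -0.1755, 0.1477]
tool_rot: [-0.035, 0.706, -0.706, 0.034]
ft_force: [-1.0, 0.3, 1.2]
grip_width: 0.0561
[ 0.51368339 -0.17549361  0.14771637] [-1.04405338  0.30645609  1.22201527] 0.05609549782982153
[ 0.51369273 -0.17548691  0.14777953] [-0.14278984 -0.48933202  0.71845745] 0.05628901716730447
```

View pics/w10.png

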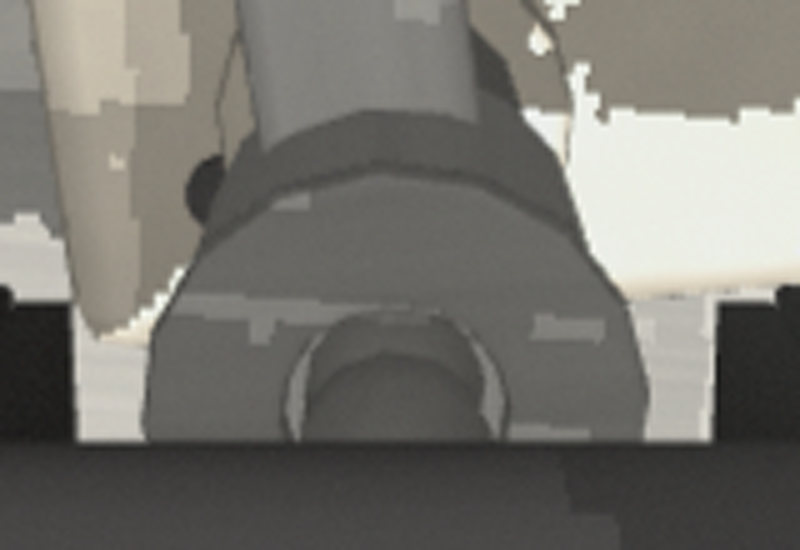

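```bash
python3 -m crank '[[[0,0,0,0,-0.004,0,70],[0,0,0,0,-0.02,0,70],[0,0,0,0,-0.03,0,70],[0,0,0,0.028,0.0,0,80],[0,0,0,0,0.0,0,80]]]' 8;python3 - <<'E'
from rig import robot
from h import *
for i in range(4):
    o=robot.get_obs();c=robot.camera("wrist"); 
print(o["position"],o["ft_force"],o["grip_width"])
cv2.imwrite("pics/w11.png",cv2.resize(c["img"][160:270,260:410],None,fx=5.3,fy=5.3,interpolation=2)[:,:,::-1])
np.save("o11.npy",np.r_[o["position"],o["tool_rot"]])
E
```

```text
time: 16.75
position: [0.4845, -0.1779, 0.2025]
tool_rot: [-0.035, 0.706, -0.706, 0.034]
ft_force: [-0.2, 0.5, -0.5]
grip_width: 0.0683
[ 0.48668651 -0.17847858  0.20216739] [ 0.36943895 -0.40686522  0.10008713] 0.06935052556618501
```

View pics/w11.png

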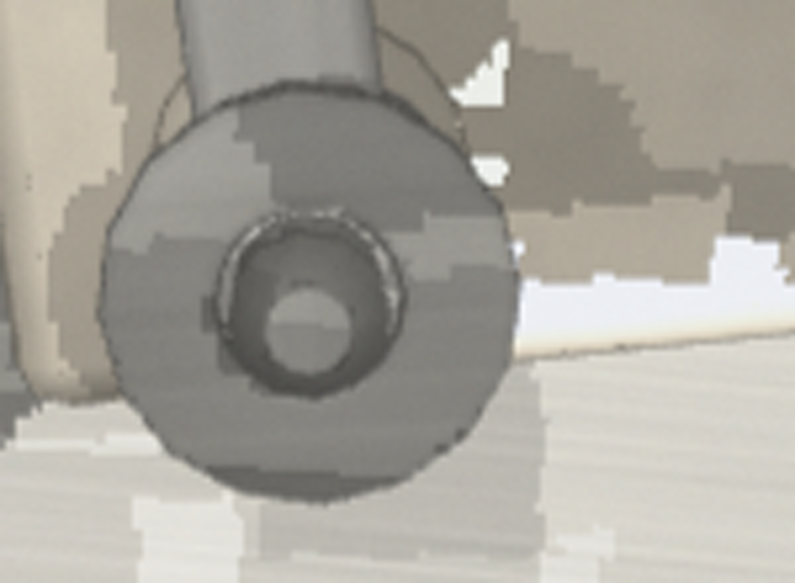

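```bash
python3 -m crank '[[[0,0,0,0.0023,0,-0.0568,80],[0,0,0,0.0023,0,-0.0568,80],[0,0,0,0.0023,0,-0.0568,80],[0,0,0,0.0023,0.012,-0.0568,80],[0,0,0,0.0023,0.02,-0.0568,80]]]' 20; python3 -m crank '[[[0,0,0,0.0023,0.02,-0.0568,80],[0,0,0,0.0023,0.02,-0.0568,80],[0,0,0,0.0023,0.02,-0.0568,80],[0,0,0,0,0.010,0,80],[0,0,0,0,0,0,80]]]'
python3 - <<'E'
from rig import robot
from h import *
for i in range(5):
    o=robot.get_obs();c=robot.camera("wrist"); print(o["position"])
cv2.imwrite("pics/w12.png",c["img"][:,:,::-1])
E
```

```text
time: 17.58
position: [0.448, 0.1052, 0.1702]
tool_rot: [0.033, -0.706, 0.706, -0.036]
ft_force: [0.6, 0.0, -0.4]
grip_width: 0.0697
time: 18.2
position: [0.4227, 0.2721, 0.0991]
tool_rot: [0.036, -0.706, 0.707, -0.034]
ft_force: [0.1, -0.6, 0.2]
grip_width: 0.0694
[0.42267842 0.27205826 0.09906432]
[0.42326246 0.27151953 0.09967019]
[0.42371901 0.27120034 0.10013433]
[0.42400091 0.2710404  0.10043059]
[0.4240767  0.27101432 0.10061128]
```

View pics/w12.png

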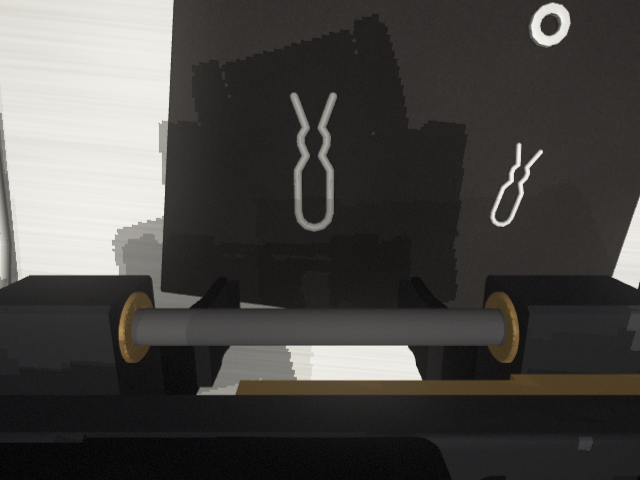

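```bash
python3 - <<'E'
from rig import robot
from h import *
o=robot.get_obs();c=robot.camera("wrist");print(o["position"])
g=cv2.cvtColor(c["img"],cv2.COLOR_RGB2GRAY);m=np.zeros_like(g);m[85:245,270:360]=g[85:245,270:360]>75
k,l,st,ce=cv2.connectedComponentsWithStats(m);i=1+st[1:,4].argmax();print(st[i])
R=Ro.from_quat(o["tool_rot"]).as_matrix()
P=np.array([R.T@(onz(c,p,.0075,o)-o["position"]) for p in np.argwhere(l==i)])
x=P[:,0];z=P[:,2];print("x",x.min(),x.max(),"y",P[:,1].mean())
mids=[]
for a in np.arange(x.min(),x.max(),.004):
    s=(x>=a)&(x<a+.004)
    print(round(a+.002,4),z[s].min().round(4),z[s].max().round(4),((z[s].min()+z[s].max())/2).round(4)); mids.append((a+.002,(z[s].min()+z[s].max())/2))
mids=np.array(mids);f=np.polyfit(mids[:,0],mids[:,1],1);print("slope deg",np.degrees(np.arctan(f[0])),f)
E
```

```text
[0.4240648  0.27107702 0.10068078]
[ 290   92   47  140 2344]
x -0.09457675193985841 -0.010795585863305045 y 0.09324193272628012
-0.0926 -0.0174 0.0098 -0.0038
-0.0886 -0.0168 0.0092 -0.0038
-0.0846 -0.0151 0.0081 -0.0035
-0.0806 -0.0134 0.0063 -0.0035
-0.0766 -0.0122 0.0045 -0.0038
-0.0726 -0.0129 0.0064 -0.0033
-0.0686 -0.0136 0.0064 -0.0036
-0.0646 -0.0136 0.0064 -0.0036
-0.0606 -0.0124 0.0052 -0.0036
-0.0566 -0.0125 0.0059 -0.0033
-0.0526 -0.015 0.0078 -0.0036
-0.0486 -0.0157 0.0084 -0.0037
-0.0446 -0.0158 0.0084 -0.0037
-0.0406 -0.0158 0.0085 -0.0037
-0.0366 -0.0159 0.0085 -0.0037
-0.0326 -0.0153 0.0085 -0.0034
-0.0286 -0.0154 0.0086 -0.0034
-0.0246 -0.0155 0.0086 -0.0034
-0.0206 -0.0155 0.0086 -0.0034
-0.0166 -0.0143 0.0074 -0.0034
-0.0126 -0.0111 0.0042 -0.0034
slope deg 0.17314350441870935 [ 0.00302193 -0.00340181]
```

```bash
python3 -m crank '[[[0,0,0,-0.018,0.010,-0.0015,70],[0,0,0,-0.018,0.02,-0.0016,60],[0,0,0,0,0.025,0,60],[0,0,0,0,0.018,0,60],[0,0,0,0,0.006,0,60]]]' 20; python3 -m crank '[[[0,0,0,0,0.002,0,60],[0,0,0,0,0,0,60],[0,0,0,0,0,0,60],[0,0,0,0,0,0,60],[0,0,0,0,0,0,60]]]'
```

```text
time: 19.12
position: [0.4594, 0.2784, 0.0196]
tool_rot: [0.035, -0.706, 0.706, -0.034]
ft_force: [0.5, 0.1, -0.6]
grip_width: 0.0525
time: 19.75
position: [0.4588, 0.2788, 0.0194]
tool_rot: [-0.034, 0.706, -0.706, 0.035]
ft_force: [0.7, -0.1, 0.0]
grip_width: 0.052
```

```bash
python3 -m crank '[[[0,0,0,-0.0012,0.003,0.0005,60],[0,0,0,0,0.0022,0,60],[0,0,0,0,0,0,60],[0,0,0,0,0,0,60],[0,0,0,0,0,0,40]]]' 20; python3 -m crank '[[[0,0,0,0,0,0,15],[0,0,0,0,0,0,10],[0,0,0,0,0,0,10],[0,0,0,0,0,0,10],[0,0,0,0,0,0,10]]]' 45
```

```text
time: 20.38
position: [0.4599, 0.2784, 0.0138]
tool_rot: [0.035, -0.706, 0.706, -0.035]
ft_force: [-0.6, 0.5, -0.0]
grip_width: 0.0478
time: 21.0
position: [0.4599, 0.2784, 0.0139]
tool_rot: [0.035, -0.706, 0.706, -0.035]
ft_force: [0.2, -0.7, 0.2]
grip_width: 0.0233
```

```bash
python3 -m crank '[[[0,0,0,0,-0.02,0,10],[0,0,0,0,-0.045,0,10],[0,0,0,0,-0.045,0,10],[0,0,0,0.0083,-0.010,0.0571,10],[0,0,0,0.0083,-0.010,0.0571,10]]]' 45; python3 -m crank '[[[0,0,0,0.0083,-0.010,0.0571,10],[0,0,0,0.0083,-0.01,0.0571,10],[0,0,0,0.0083,-0.01,0.0571,10],[0,0,0,0.0083,-0.01,0.0571,10],[0,0,0,0.0083,-0.005,0.0571,10]]]';python3 -m crank '[[[0,0,0,0.0083,0,0.0571,10],[0,0,0,0,0,0,10],[0,0,0,0,0,0,10],[0,0,0,0,0,0,10],[0,0,0,0,0,0,10]]]'
python3 - <<'E'
from rig import robot
from h import *
for i in range(4):
    o=robot.get_obs();c=robot.camera("wrist"); print(o["position"],o["grip_width"],o["ft_force"])
cv2.imwrite("pics/w13.png",c["img"][:,:,::-1])
cv2.imwrite("pics/w14.png",cv2.resize(c["img"][150:310,250:390],None,fx=3.7,fy=3.7,interpolation=2)[:,:,::-1])
E
```

```text
time: 21.62
position: [0.4548, 0.1625, 0.1448]
tool_rot: [0.035, -0.706, 0.706, -0.036]
ft_force: [0.1, -0.7, -1.1]
grip_width: 0.0234
time: 22.25
position: [0.4411, -0.127, 0.1895]
tool_rot: [0.034, -0.706, 0.706, -0.035]
ft_force: [-0.0, -0.6, -0.6]
grip_width: 0.0231
time: 22.88
position: [0.4385, -0.1812, 0.1888]
tool_rot: [-0.036, 0.706, -0.706, 0.035]
ft_force: [0.7, 0.3, 0.1]
grip_width: 0.023
[ 0.43846289 -0.18120108  0.1887936 ] 0.02303612291025816 [0.67367431 0.278063   0.10857721]
[ 0.43856262 -0.18140032  0.18883055] 0.022912405526550248 [ 0.12848316 -0.23637754  0.07955128]
[ 0.43866695 -0.18167983  0.18890476] 0.022949532331756874 [-0.17614804  0.14544318 -0.72426227]
[ 0.43866757 -0.1819079   0.18889936] 0.02317171807003954 [ 0.36144191 -0.44016444 -0.27593404]
```

View pics/w13.png

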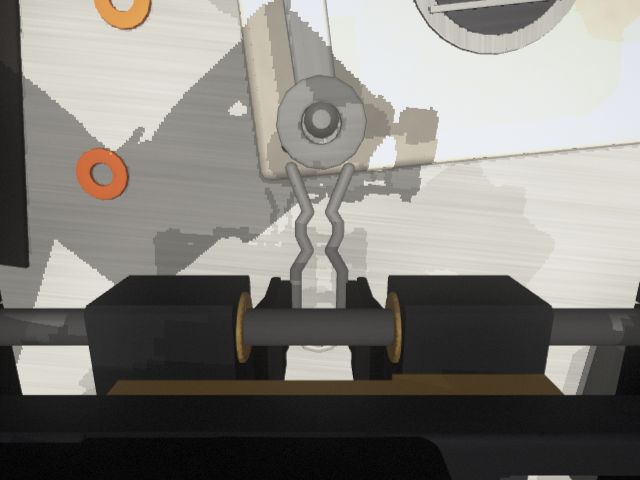

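View pics/w14.png

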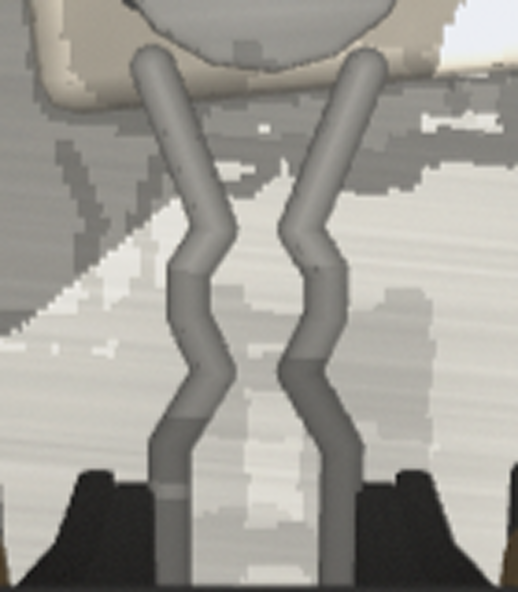

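```bash
python3 - <<'E'
from rig import robot
from h import *
o=robot.get_obs();c=robot.camera("wrist");print(o["position"])
ot=dict(position=np.zeros(3),tool_rot=[0,0,0,1])
def ony(rc,y):
    p,d=ray(c,rc,ot); return (p+d*(y-p[1])/d[1]).round(4)
f=lambda x,y:(150+(y+.5)/3.7-.5,250+(x+.5)/3.7-.5)
for n,p in dict(bulgeL=(238,230),bulgeR=(278,230),stopL=(237,372),stopR=(277,370),tipL=(152,48),tipR=(370,50),sideL=(148,470),sideR=(362,470)).items(): print(n,ony(f(*p),.0064))
cv2.imwrite("pics/w15.png",cv2.resize(c["img"][70:180,260:380],None,fx=5.4,fy=5.4,interpolation=2)[:,:,::-1])
E
```

```text
[ 0.43865863 -0.18209109  0.18889888]
bulgeL [-0.0384  0.0064 -0.0025]
bulgeR [-0.0384  0.0064  0.002 ]
stopL [-0.022   0.0064 -0.0026]
stopR [-0.0223  0.0064  0.0019]
tipL [-0.0582  0.0064 -0.0116]
tipR [-0.058   0.0064  0.0118]
sideL [-0.0103  0.0064 -0.013 ]
sideR [-0.0103  0.0064  0.0118]
```

View pics/w15.png

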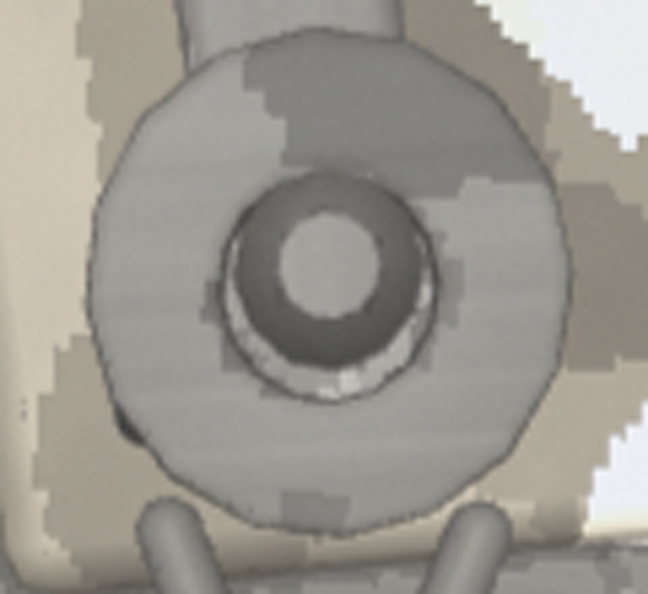

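```bash
python3 - <<'E'
from rig import robot
from h import *
o=robot.get_obs();c=robot.camera("wrist");R=Ro.from_quat(o["tool_rot"]).as_matrix();print(o["position"])
f=lambda x,y:(70+(y+.5)/5.4-.5,260+(x+.5)/5.4-.5)
for h in(.138,.141):
  for n,p,z in(("tip",(330,265),h+.024),("hole",(330,290),h+.005),("washer",(330,282),h+.005)):
    X=onz(c,f(*p),z,o);print(h,n,X.round(4),(R.T@(X-o["position"])).round(4))
E
```

```text
[ 0.43865234 -0.18226657  0.18888866]
0.138 tip [ 0.5143 -0.1751  0.162 ] [-0.076   0.0269  0.0004]
0.138 hole [ 0.5132 -0.1754  0.143 ] [-0.0749  0.0459  0.0005]
0.138 washer [ 0.5139 -0.1753  0.143 ] [-0.0756  0.0459  0.0005]
0.141 tip [ 0.5142 -0.1751  0.165 ] [-0.0759  0.0239  0.0004]
0.141 hole [ 0.5131 -0.1754  0.146 ] [-0.0748  0.0429  0.0005]
0.141 washer [ 0.5138 -0.1753  0.146 ] [-0.0754  0.0429  0.0005]
```

```bash
python3 -m crank '[[[0,0,0,-0.005,0.008,0.0004,10],[0,0,0,0,0.010,0,10],[0,0,0,0,0.0085,0,10],[0,0,0,0,0.004,0,10],[0,0,0,0,0,0,10]]]' 45; python3 -m crank '[[[0,0,0,0,0,0,10],[0,0,0,0,0,0,10],[0,0,0,0,0,0,10],[0,0,0,0,0,0,10],[0,0,0,0,0,0,10]]]'; cat > f.py <<'E'
from rig import robot
from h import *
F=[];P=[]
for i in range(4):
    o=robot.get_obs();F.append(o["ft_force"]);P.append(o["position"])
    c=robot.camera("wrist")
R=Ro.from_quat(o["tool_rot"]).as_matrix()
print(P[-1].round(5),"F tool",(R.T@np.mean(F,0)).round(2),"world",np.mean(F,0).round(2),o["grip_width"].round(4),o["time"])
E
python3 f.py
```

```text
time: 23.8
position: [0.4433, -0.1825, 0.1578]
tool_rot: [-0.035, 0.707, -0.706, 0.034]
ft_force: [0.2, 0.4, -0.1]
grip_width: 0.0232
time: 24.42
position: [0.4436, -0.1826, 0.1584]
tool_rot: [0.035, -0.706, 0.706, -0.035]
ft_force: [-0.3, -0.1, 0.4]
grip_width: 0.0234Traceback (most recent call last):
  File "f.py", line 8, in <module>
    print(P[-1].round(5),"F tool",(R.T@np.mean(F,0)).round(2),"world",np.mean(F,0).round(2),o["grip_width"].round(4),o["time"])
                                                                                            ^^^^^^^^^^^^^^^^^^^^^
AttributeError: 'float' object has no attribute 'round'
```

Fix that, then step down 1 mm at a time.

```bash
sed -i 's/o\["grip_width"\].round(4)/round(o["grip_width"],4)/' f.py; python3 -m crank '[[[0,0,0,0,0.001,0,10],[0,0,0,0,0.001,0,10],[0,0,0,0,0,0,10],[0,0,0,0,0,0,10],[0,0,0,0,0,0,10]]]'>/dev/null; python3 f.py; python3 -m crank '[[[0,0,0,0,0.001,0,10],[0,0,0,0,0,0,10],[0,0,0,0,0,0,10],[0,0,0,0,0,0,10],[0,0,0,0,0,0,10]]]'>/dev/null; python3 f.py
```

```text
[ 0.44357 -0.18263  0.15636] F tool [-0.    0.46 -0.14] world [-0.01  0.14 -0.46] 0.0232 25.4
[ 0.44356 -0.18262  0.15537] F tool [-0.11  0.32 -0.11] world [ 0.1   0.12 -0.32] 0.0231 26.225
```

```bash
python3 -m crank '[[[0,0,0,0,0.0005,0,10],[0,0,0,0,0,0,10],[0,0,0,0,0,0,10],[0,0,0,0,0,0,10],[0,0,0,0,0,0,10]]]'>/dev/null; python3 f.py; python3 -m crank '[[[0,0,0,0,0.0005,0,10],[0,0,0,0,0,0,10],[0,0,0,0,0,0,10],[0,0,0,0,0,0,10],[0,0,0,0,0,0,10]]]'>/dev/null; python3 f.py
```

```text
[ 0.44356 -0.18263  0.15485] F tool [-0.24  0.06  0.15] world [ 0.25 -0.13 -0.06] 0.0232 27.05
[ 0.44356 -0.18266  0.15436] F tool [ 0.52  0.1  -0.17] world [-0.53  0.11 -0.1 ] 0.023 27.875
```

```bash
for i in 1; do python3 -m crank '[[[0,0,0,0,0.0005,0,10],[0,0,0,0,0,0,10],[0,0,0,0,0,0,10],[0,0,0,0,0,0,10],[0,0,0,0,0,0,10]]]'>/dev/null; python3 f.py; done; python3 -m crank '[[[0,0,0,0,0.0005,0,10],[0,0,0,0,0,0,10],[0,0,0,0,0,0,10],[0,0,0,0,0,0,10],[0,0,0,0,0,0,10]]]'>/dev/null; python3 f.py
```

```text
[ 0.44357 -0.18264  0.15386] F tool [ 0.07 -0.81 -0.25] world [-0.1   0.24  0.81] 0.0228 28.7
[ 0.44357 -0.18263  0.15335] F tool [ 0.39 -0.74 -0.35] world [-0.42  0.31  0.74] 0.0231 29.525
```

```bash
python3 - <<'E'
from rig import robot
from h import *
c=robot.camera("wrist")
cv2.imwrite("pics/w16.png",cv2.resize(c["img"][90:310,240:400],None,fx=2.7,fy=2.7,interpolation=2)[:,:,::-1])
c=robot.camera("side")
cv2.imwrite("pics/s3.png",cv2.resize(c["img"][110:200,410:520],None,fx=6,fy=6,interpolation=2)[:,:,::-1])
E
```

```text
(no output)
```

View pics/w16.png

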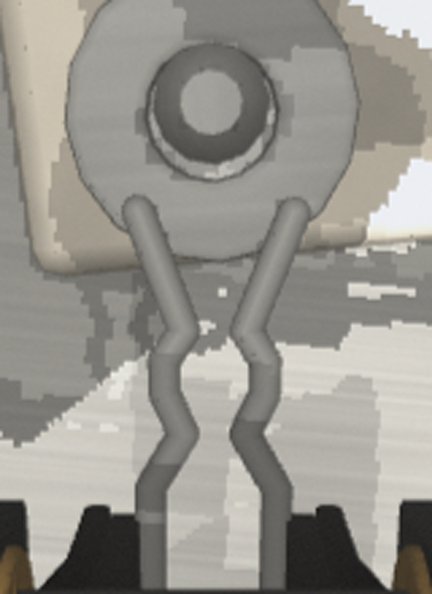

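View pics/s3.png

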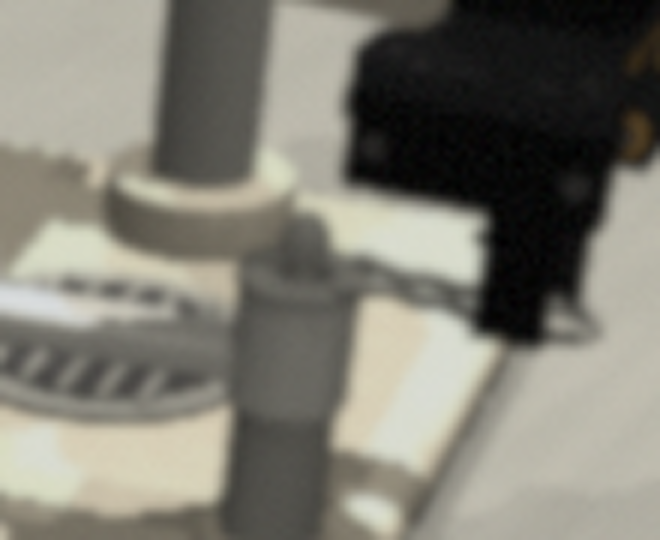

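```bash
python3 -m crank '[[[0,0,0,0,0.0005,0,10],[0,0,0,0,0,0,10],[0,0,0,0,0,0,10],[0,0,0,0,0,0,10],[0,0,0,0,0,0,10]]]'>/dev/null; python3 f.py; python3 -m crank '[[[0,0,0,0,0.0005,0,10],[0,0,0,0,0,0,10],[0,0,0,0,0,0,10],[0,0,0,0,0,0,10],[0,0,0,0,0,0,10]]]'>/dev/null; python3 f.py
```

```text
[ 0.44355 -0.18264  0.15287] F tool [ 0.56 -1.61 -0.04] world [-0.56 -0.01  1.61] 0.0236 30.45
[ 0.44354 -0.18263  0.15237] F tool [ 0.75 -2.27  0.22] world [-0.72 -0.29  2.27] 0.0235 31.275
```

```bash
python3 -m crank '[[[0,0,0,0,-0.0013,0,10],[0,0,0,0,-0.0013,0,10],[0,0,0,0,0,0,10],[0,0,0,0,0,0,10],[0,0,0,0,0,0,10]]]' 55; python3 f.py; python3 - <<'E'
from rig import robot
from h import *
c=robot.camera("wrist")
cv2.imwrite("pics/w17.png",cv2.resize(c["img"][90:310,240:400],None,fx=2.7,fy=2.7,interpolation=2)[:,:,::-1])
E
```

```text
time: 31.95
position: [0.4435, -0.1826, 0.1549]
tool_rot: [-0.035, 0.706, -0.706, 0.035]
ft_force: [-0.7, 0.0, -0.1]
grip_width: 0.0229
[ 0.44356 -0.18262  0.15492] F tool [-0.2   0.02  0.11] world [ 0.21 -0.09 -0.02] 0.0226 32.1
```

View pics/w17.png

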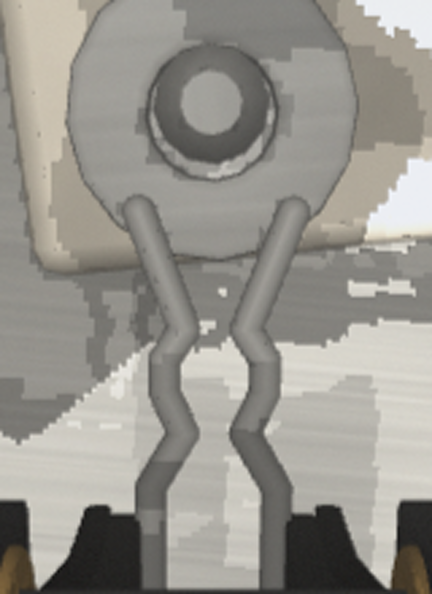

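```bash
python3 -m crank '[[[0,0,0,-0.006,0,-0.0003,10],[0,0,0,-0.006,0,0,10],[0,0,0,-0.005,0,0,10],[0,0,0,-0.003,0,0,10],[0,0,0,0,0,0,10]]]' 55; python3 f.py; python3 - <<'E'
from rig import robot
from h import *
c=robot.camera("wrist")
cv2.imwrite("pics/w18.png",cv2.resize(c["img"][150:310,240:400],None,fx=3.6,fy=3.6,interpolation=2)[:,:,::-1])
E
```

```text
time: 32.83
position: [0.4637, -0.1803, 0.1549]
tool_rot: [0.035, -0.706, 0.706, -0.035]
ft_force: [-0.1, -0.0, 1.2]
grip_width: 0.0228
[ 0.46322 -0.18027  0.1549 ] F tool [0.28 0.02 0.12] world [-0.27 -0.15 -0.02] 0.0231 32.975
```

View pics/w18.png

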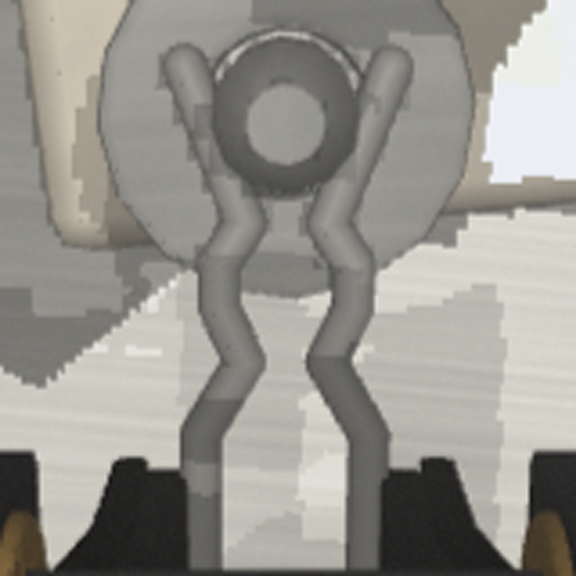

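```bash
python3 -m crank '[[[0,0,0,-0.001,0,0,10],[0,0,0,-0.001,0,0,10],[0,0,0,-0.001,0,0,10],[0,0,0,-0.001,0,0,10],[0,0,0,0,0,0,10]]]' 55; python3 -m crank '[[[0,0,0,-0.001,0,0,10],[0,0,0,-0.001,0,0,10],[0,0,0,0,0,0,10],[0,0,0,0,0,0,10],[0,0,0,0,0,0,10]]]'
```

```text
time: 33.7
position: [0.4674, -0.1798, 0.1549]
tool_rot: [-0.035, 0.706, -0.706, 0.035]
ft_force: [0.3, 0.0, 0.4]
grip_width: 0.0229
time: 34.33
position: [0.4688, -0.1796, 0.1548]
tool_rot: [-0.035, 0.706, -0.706, 0.034]
ft_force: [-4.3, -1.4, -0.0]
grip_width: 0.0229
```

```bash
python3 -m crank '[[[0,0,0,-0.0005,0,0,10],[0,0,0,-0.0005,0,0,10],[0,0,0,0,0,0,10],[0,0,0,0,0,0,10],[0,0,0,0,0,0,10]]]' 55; python3 f.py; python3 -m crank '[[[0,0,0,-0.0005,0,0,10],[0,0,0,-0.0005,0,0,10],[0,0,0,0,0,0,10],[0,0,0,0,0,0,10],[0,0,0,0,0,0,10]]]'; python3 f.py
```

```text
time: 34.95
position: [0.4699, -0.1795, 0.1548]
tool_rot: [-0.035, 0.706, -0.706, 0.034]
ft_force: [-4.9, -0.7, 0.5]
grip_width: 0.0229
[ 0.46986 -0.17949  0.15481] F tool [ 5.27 -0.07  0.52] world [-5.19 -1.03  0.08] 0.0225 35.1
time: 35.78
position: [0.4705, -0.1794, 0.1547]
tool_rot: [-0.035, 0.707, -0.706, 0.034]
ft_force: [-5.7, -0.9, -0.7]
grip_width: 0.023
[ 0.47053 -0.17937  0.15474] F tool [5.67 0.98 0.48] world [-5.6  -1.04 -0.97] 0.0227 35.925
```

```bash
python3 -m crank '[[[0,0,0,-0.0007,0,0,10],[0,0,0,-0.0007,0,0,10],[0,0,0,-0.0006,0,0,10],[0,0,0,0,0,0,10],[0,0,0,0,0,0,10]]]' 55; python3 -m crank '[[[0,0,0,-0.0005,0,0,10],[0,0,0,-0.0005,0,0,10],[0,0,0,-0.0005,0,0,10],[0,0,0,0,0,0,10],[0,0,0,0,0,0,10]]]'; python3 f.py
```

```text
time: 36.6
position: [0.4713, -0.179, 0.1545]
tool_rot: [-0.037, 0.707, -0.706, 0.033]
ft_force: [-7.7, -1.6, 0.3]
grip_width: 0.0229
time: 37.22
position: [0.4717, -0.1788, 0.1544]
tool_rot: [-0.037, 0.707, -0.706, 0.032]
ft_force: [-10.9, -2.4, 0.6]
grip_width: 0.0226
[ 0.47169 -0.17881  0.15432] F tool [10.63 -0.31  1.62] world [-10.42  -2.67   0.38] 0.0229 37.375
```

```bash
python3 - <<'E'
from rig import robot
from h import *
o=robot.get_obs();print(Ro.from_quat(o["tool_rot"]).as_matrix().round(4).tolist())
c=robot.camera("wrist")
cv2.imwrite("pics/w19.png",cv2.resize(c["img"][150:310,240:400],None,fx=3.6,fy=3.6,interpolation=2)[:,:,::-1])
E
```

```text
[[-0.9951, -0.0071, 0.0988], [-0.0988, 0.0014, -0.9951], [0.0069, -1.0, -0.0021]]
```

View pics/w19.png

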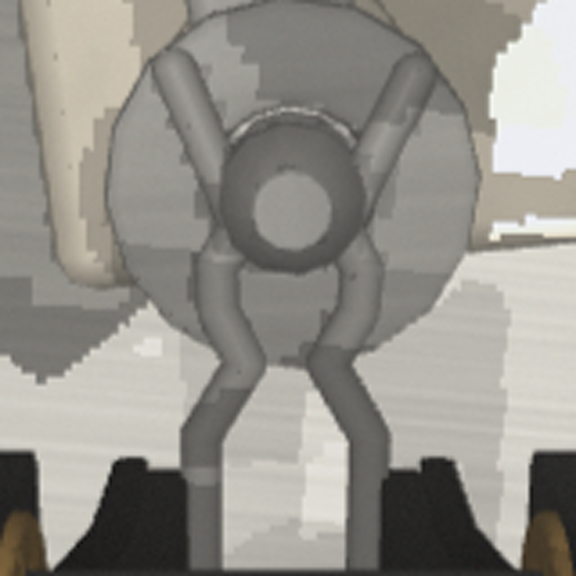

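```bash
python3 -m crank '[[[0,0,0,-0.0005,0,0,10],[0,0,0,-0.0005,0,0,10],[0,0,0,-0.0003,0,0,10],[0,0,0,0,0,0,10],[0,0,0,0,0,0,10]]]' 60; python3 f.py
```

```text
time: 38.1
position: [0.4722, -0.1786, 0.1543]
tool_rot: [-0.038, 0.707, -0.706, 0.032]
ft_force: [-12.2, -3.5, 1.6]
grip_width: 0.0226
[ 0.47218 -0.17862  0.15428] F tool [11.99 -1.53  2.01] world [-11.72  -3.19   1.63] 0.0229 38.25
```

```bash
python3 -m crank '[[[0,0,0,-0.0004,0,0,10],[0,0,0,-0.0004,0,0,10],[0,0,0,0,0,0,10],[0,0,0,0,0,0,10],[0,0,0,0,0,0,10]]]' 60; python3 f.py
```

```text
time: 38.92
position: [0.4722, -0.1786, 0.1542]
tool_rot: [-0.039, 0.707, -0.705, 0.031]
ft_force: [-13.4, -4.3, 2.7]
grip_width: 0.023
[ 0.47222 -0.17856  0.15421] F tool [13.73 -2.28  2.67] world [-13.37  -4.03   2.41] 0.0228 39.075
```

```bash
python3 -m crank '[[[0,0,0,0,-0.0005,0.0005,10],[0,0,0,-0.0004,-0.0002,0.0003,10],[0,0,0,0,0,0,10],[0,0,0,0,0,0,10],[0,0,0,0,0,0,10]]]' 60; python3 f.py
```

```text
time: 39.75
position: [0.4722, -0.1787, 0.1545]
tool_rot: [-0.039, 0.708, -0.705, 0.031]
ft_force: [-13.6, -1.8, -0.5]
grip_width: 0.0228
[ 0.47223 -0.17864  0.15446] F tool [13.63 -0.23  1.22] world [-13.44  -2.57   0.38] 0.0228 39.9
```

```bash
python3 -m crank '[[[0,0,0,-0.0004,0,0.0002,10],[0,0,0,-0.0004,0,0,10],[0,0,0,0,0,0,10],[0,0,0,0,0,0,10],[0,0,0,0,0,0,10]]]' 60; python3 f.py;  python3 - <<'E'
from rig import robot
from h import *
o=robot.get_obs();print(Ro.from_quat(o["tool_rot"]).as_matrix().round(4).tolist(),o["q"].round(4),o["moment"].round(2))
c=robot.camera("wrist")
cv2.imwrite("pics/w20.png",cv2.resize(c["img"][150:310,240:400],None,fx=3.6,fy=3.6,interpolation=2)[:,:,::-1])
E
```

```text
time: 40.58
position: [0.481, -0.1795, 0.1562]
tool_rot: [-0.032, 0.706, -0.706, 0.036]
ft_force: [2.9, 5.6, -0.9]
grip_width: 0.0227
[ 0.48121 -0.17939  0.15627] F tool [-3.02  0.61 -5.05] world [ 2.52  5.32 -0.59] 0.0229 40.725
[[-0.9952, 0.0063, 0.0972], [-0.0972, 0.0002, -0.9953], [-0.0063, -1.0, 0.0004]] [-0.5768  0.4861  1.7881  0.0048  0.8622  0.8935] [ 0.9  -0.45  0.12]
```

View pics/w20.png

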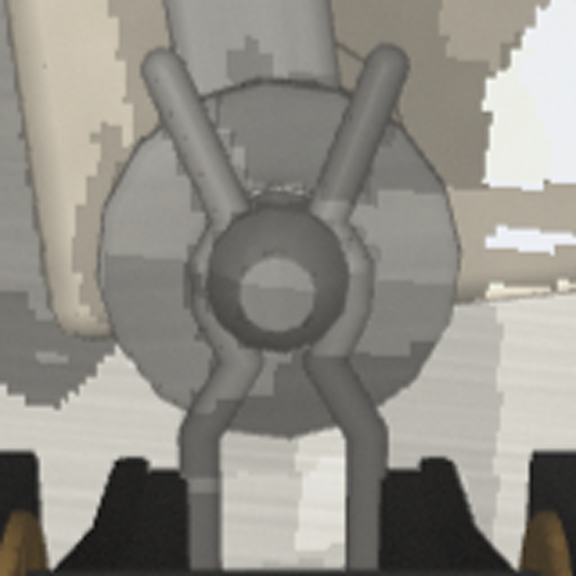

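```bash
python3 -m crank '[[[0,0,0,-0.0005,0.0006,-0.0008,10],[0,0,0,-0.0005,0,-0.0004,10],[0,0,0,-0.0005,0,0,10],[0,0,0,0,0,0,10],[0,0,0,0,0,0,10]]]' 60; python3 f.py
```

```text
time: 41.45
position: [0.4812, -0.1791, 0.1556]
tool_rot: [0.033, -0.706, 0.707, -0.036]
ft_force: [4.1, 3.3, 1.8]
grip_width: 0.023
[ 0.48118 -0.17909  0.15558] F tool [-4.77 -1.8  -3.14] world [4.44 3.59 1.81] 0.0228 41.6
```

```bash
python3 -m crank '[[[0,0,0,-0.0007,-0.0003,-0.0005,10],[0,0,0,-0.0007,0,-0.0003,10],[0,0,0,-0.0006,0,0,10],[0,0,0,0,0,0,10],[0,0,0,0,0,0,10]]]' 60; python3 f.py
```

```text
time: 42.28
position: [0.4815, -0.1781, 0.1553]
tool_rot: [0.035, -0.706, 0.707, -0.035]
ft_force: [1.6, -2.4, 1.5]
grip_width: 0.0226
[ 0.48152 -0.178    0.15536] F tool [-1.1  -1.29  2.33] world [ 1.32 -2.21  1.29] 0.0227 42.425
```

Lateral nearly relieved (back off 0.3 mm); keep advancing to the stop.

```bash
python3 -m crank '[[[0,0,0,-0.0006,-0.0002,0.0003,10],[0,0,0,-0.0006,0,0,10],[0,0,0,-0.0006,0,0,10],[0,0,0,0,0,0,10],[0,0,0,0,0,0,10]]]' 60; python3 f.py
```

```text
time: 43.1
position: [0.4829, -0.1775, 0.1554]
tool_rot: [-0.035, 0.706, -0.706, 0.034]
ft_force: [-0.2, -3.6, -0.6]
grip_width: 0.0229
[ 0.48299 -0.1775   0.1554 ] F tool [0.43 0.4  2.44] world [-0.19 -2.47 -0.4 ] 0.023 43.25
```

```bash
python3 -m crank '[[[0,0,0,-0.0005,0,0.0005,10],[0,0,0,-0.0005,0,0,10],[0,0,0,-0.0005,0,0,10],[0,0,0,0,0,0,10],[0,0,0,0,0,0,10]]]' 60; python3 f.py
```

```text
time: 43.92
position: [0.4849, -0.1779, 0.1555]
tool_rot: [-0.035, 0.706, -0.706, 0.035]
ft_force: [-0.5, -0.7, 0.3]
grip_width: 0.0228
[ 0.48495 -0.17796  0.15555] F tool [ 0.37 -0.12  0.59] world [-0.31 -0.62  0.12] 0.0228 44.075
```

```bash
python3 -m crank '[[[0,0,0,-0.0005,0,0.0001,10],[0,0,0,-0.0005,0,0,10],[0,0,0,0,0,0,10],[0,0,0,0,0,0,10],[0,0,0,0,0,0,10]]]' 60; python3 f.py;  python3 - <<'E'
from rig import robot
from h import *
c=robot.camera("wrist")
cv2.imwrite("pics/w21.png",cv2.resize(c["img"][150:310,240:400],None,fx=3.6,fy=3.6,interpolation=2)[:,:,::-1])
E
```

```text
time: 44.75
position: [0.4855, -0.1779, 0.1554]
tool_rot: [-0.035, 0.706, -0.706, 0.034]
ft_force: [-2.6, -1.1, -0.5]
grip_width: 0.0226
[ 0.48553 -0.17794  0.15544] F tool [2.91 0.42 0.51] world [-2.84 -0.79 -0.42] 0.0229 44.9
```

View pics/w21.png

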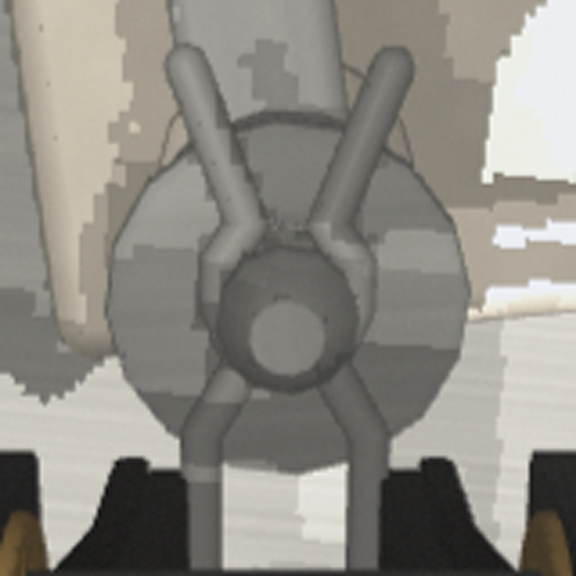

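```bash
python3 -m crank '[[[0,0,0,-0.0005,0,0.0002,10],[0,0,0,-0.0005,0,0,10],[0,0,0,-0.0003,0,0,10],[0,0,0,0,0,0,10],[0,0,0,0,0,0,10]]]' 60; python3 f.py
```

```text
time: 45.62
position: [0.486, -0.1779, 0.1553]
tool_rot: [-0.036, 0.707, -0.706, 0.034]
ft_force: [-5.8, -1.7, 0.6]
grip_width: 0.0228
[ 0.48598 -0.17791  0.15528] F tool [ 6.27 -0.08  0.86] world [-6.15 -1.47  0.1 ] 0.0227 45.775
```

```bash
python3 -m crank '[[[0,0,0,0.001,0,0,10],[0,0,0,0.001,0,0,10],[0,0,0,0.001,0,0,10],[0,0,0,0,0,0,10],[0,0,0,0,0,0,10]]]' 60; python3 f.py; python3 -m crank '[[[0,0,0,0.0005,0,0,10],[0,0,0,0.0005,0,0,10],[0,0,0,0,0,0,10],[0,0,0,0,0,0,10],[0,0,0,0,0,0,10]]]' 60; python3 f.py
```

```text
time: 46.45
position: [0.4849, -0.1784, 0.1558]
tool_rot: [0.034, -0.706, 0.706, -0.035]
ft_force: [0.0, 2.2, -0.2]
grip_width: 0.0228
[ 0.48463 -0.17854  0.15569] F tool [ 0.04 -0.1  -1.36] world [-0.17  1.35  0.1 ] 0.0225 46.6
time: 47.28
position: [0.4833, -0.1787, 0.1556]
tool_rot: [0.035, -0.706, 0.706, -0.035]
ft_force: [0.2, -0.7, -0.9]
grip_width: 0.0231
[ 0.48327 -0.17867  0.15557] F tool [-0.13  0.64 -0.47] world [ 0.09  0.48 -0.64] 0.0228 47.425
```

```bash
python3 -m crank '[[[0,0,0,0.0005,0,0,10],[0,0,0,0.0005,0,0,10],[0,0,0,0,0,0,10],[0,0,0,0,0,0,10],[0,0,0,0,0,0,10]]]' 60; python3 f.py
```

```text
time: 48.1
position: [0.4824, -0.1786, 0.1556]
tool_rot: [0.034, -0.706, 0.706, -0.035]
ft_force: [1.4, 1.3, 0.0]
grip_width: 0.0228
[ 0.48237 -0.17863  0.15558] F tool [-1.44  0.49 -0.83] world [ 1.35  0.97 -0.49] 0.0227 48.25
```

```bash
python3 -m crank '[[[0,0,0,0.0005,0,0,10],[0,0,0,0.0003,0,0,10],[0,0,0,0,0,0,10],[0,0,0,0,0,0,10],[0,0,0,0,0,0,10]]]' 60; python3 f.py
```

```text
time: 48.92
position: [0.4819, -0.1787, 0.1556]
tool_rot: [0.034, -0.706, 0.706, -0.035]
ft_force: [4.9, 1.6, -0.8]
grip_width: 0.0226
[ 0.48173 -0.17873  0.15563] F tool [-4.47  0.51 -1.51] world [ 4.31  1.94 -0.51] 0.0225 49.075
```

```bash
python3 -m crank '[[[0,0,0,0.0004,0,0,10],[0,0,0,0.0003,0,0,10],[0,0,0,0,0,0,10],[0,0,0,0,0,0,10],[0,0,0,0,0,0,10]]]' 60; python3 f.py
```

```text
time: 49.75
position: [0.4815, -0.1788, 0.1557]
tool_rot: [0.034, -0.706, 0.706, -0.035]
ft_force: [5.8, 2.9, -0.2]
grip_width: 0.0225
[ 0.48144 -0.17881  0.15571] F tool [-5.42  0.38 -2.33] world [ 5.17  2.85 -0.37] 0.0227 49.9
```

```bash
python3 -m crank '[[[0,0,0,0.0003,0,-0.0003,10],[0,0,0,0.0002,0,0,10],[0,0,0,0,0,0,10],[0,0,0,0,0,0,10],[0,0,0,0,0,0,10]]]' 60; python3 f.py;python3 f.py
```

```text
time: 50.58
position: [0.4814, -0.1788, 0.1558]
tool_rot: [0.034, -0.706, 0.707, -0.035]
ft_force: [6.1, 2.5, 0.2]
grip_width: 0.0226
[ 0.4814  -0.17881  0.15579] F tool [-6.33  0.49 -2.17] world [ 6.09  2.77 -0.48] 0.0228 50.725
[ 0.48142 -0.17881  0.15581] F tool [-5.99  1.15 -2.55] world [ 5.72  3.12 -1.14] 0.023 50.925
```

```bash
python3 -m crank '[[[0,0,0,0.0003,0,-0.0002,10],[0,0,0,0,0,0,10],[0,0,0,0,0,0,10],[0,0,0,0,0,0,10],[0,0,0,0,0,0,10]]]' 60; python3 f.py
```

```text
time: 51.6
position: [0.4814, -0.1788, 0.1559]
tool_rot: [0.033, -0.706, 0.707, -0.036]
ft_force: [6.8, 2.5, -0.9]
grip_width: 0.0223
[ 0.48138 -0.17881  0.15587] F tool [-6.82  0.93 -1.78] world [ 6.62  2.44 -0.91] 0.0229 51.75
```

```bash
python3 -m crank '[[[0,0,0,-0.0008,0.0005,-0.0003,10],[0,0,0,-0.0008,0.0005,0,10],[0,0,0,-0.0008,0,0,10],[0,0,0,0,0,0,10],[0,0,0,0,0,0,10]]]' 40; python3 f.py
```

```text
time: 52.42
position: [0.4818, -0.1781, 0.1544]
tool_rot: [0.035, -0.706, 0.706, -0.034]
ft_force: [0.9, -1.4, 0.1]
grip_width: 0.0233
[ 0.48187 -0.17798  0.15443] F tool [-0.55  0.03  1.79] world [ 0.72 -1.73 -0.03] 0.0232 52.575
```

Relaxed; forward a touch more to the centre of the seat, then open gently.

```bash
python3 -m crank '[[[0,0,0,-0.0007,0,0.0003,10],[0,0,0,0,0,0,10],[0,0,0,0,0,0,10],[0,0,0,0,0,0,26],[0,0,0,0,0,0,32]]]' 10; python3 -m crank '[[[0,0,0,0,0,0,36],[0,0,0,0,0,0,40],[0,0,0,0,0,0,45],[0,0,0,0,0,0,45],[0,0,0,0,0,0,45]]]';python3 f.py; python3 - <<'E'
from rig import robot
from h import *
c=robot.camera("wrist")
cv2.imwrite("pics/w22.png",cv2.resize(c["img"][150:310,220:420],None,fx=3.6,fy=3.6,interpolation=2)[:,:,::-1])
E
```

```text
time: 53.25
position: [0.4828, -0.1777, 0.1545]
tool_rot: [-0.035, 0.707, -0.706, 0.034]
ft_force: [-0.1, -0.2, -0.6]
grip_width: 0.0266
time: 53.88
position: [0.483, -0.178, 0.1546]
tool_rot: [-0.035, 0.706, -0.706, 0.035]
ft_force: [-0.2, -0.4, -0.2]
grip_width: 0.0391
[ 0.48298 -0.17804  0.15454] F tool [-0.03  0.01  0.41] world [ 0.06 -0.4  -0.01] 0.0391 54.025
```

View pics/w22.png

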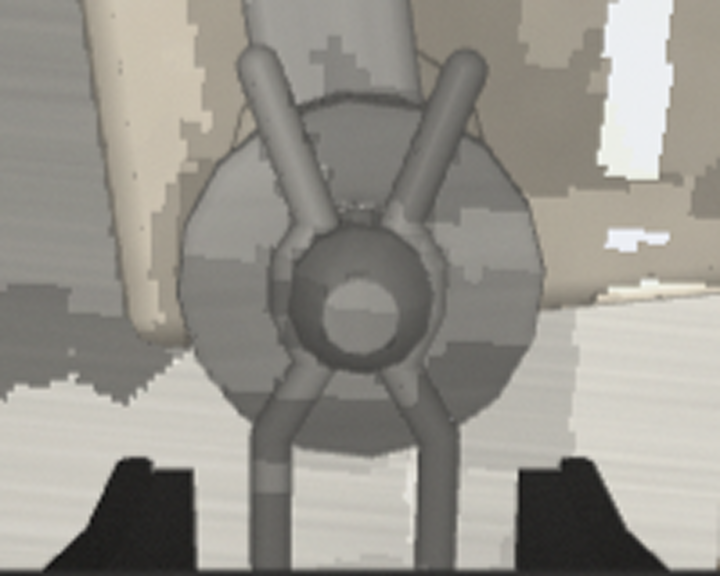

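```bash
python3 -m crank '[[[0,0,0,0,-0.003,0,45],[0,0,0,0,-0.01,0,45],[0,0,0,0,-0.02,0,50],[0,0,0,0.02,-0.02,0,50],[0,0,0,0.02,0,0,50]]]' ; python3 -m crank '[[[0,0,0,0,0,0,50],[0,0,0,0,0,0,50],[0,0,0,0,0,0,50],[0,0,0,0,0,0,50],[0,0,0,0,0,0,50]]]'; python3 - <<'E'
from rig import robot
from h import *
o=robot.get_obs();c=robot.camera("wrist");print(o["position"])
np.save("p.npy",np.r_[o["position"],o["tool_rot"]])
cv2.imwrite("pics/w23.png",cv2.resize(c["img"][80:280,230:410],None,fx=3,fy=3,interpolation=2)[:,:,::-1])
c=robot.camera("side")
cv2.imwrite("pics/s4.png",cv2.resize(c["img"][110:200,410:520],None,fx=6,fy=6,interpolation=2)[:,:,::-1])
c=robot.camera("top");cv2.imwrite("pics/t4.png",c["img"][:,:,::-1])
E
```

```text
time: 54.75
position: [0.444, -0.1828, 0.2097]
tool_rot: [0.034, -0.705, 0.707, -0.036]
ft_force: [0.8, -0.3, 0.3]
grip_width: 0.0432
time: 55.38
position: [0.4434, -0.1819, 0.2073]
tool_rot: [-0.035, 0.706, -0.706, 0.035]
ft_force: [0.5, -0.4, -0.0]
grip_width: 0.0438
[ 0.44339779 -0.18189101  0.20734411]
```

View pics/w23.png

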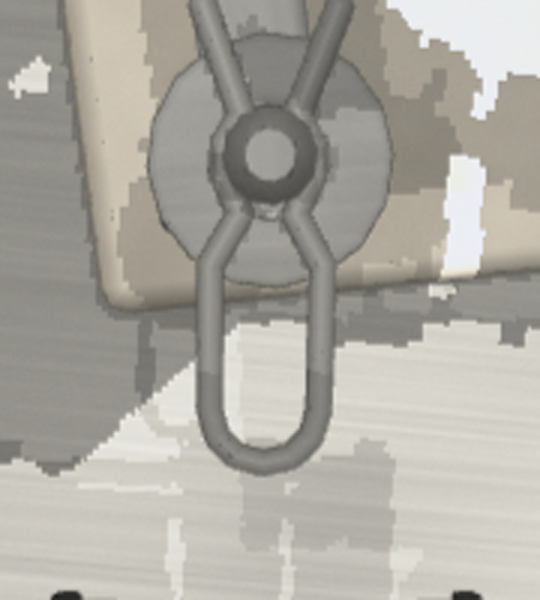

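View pics/s4.png

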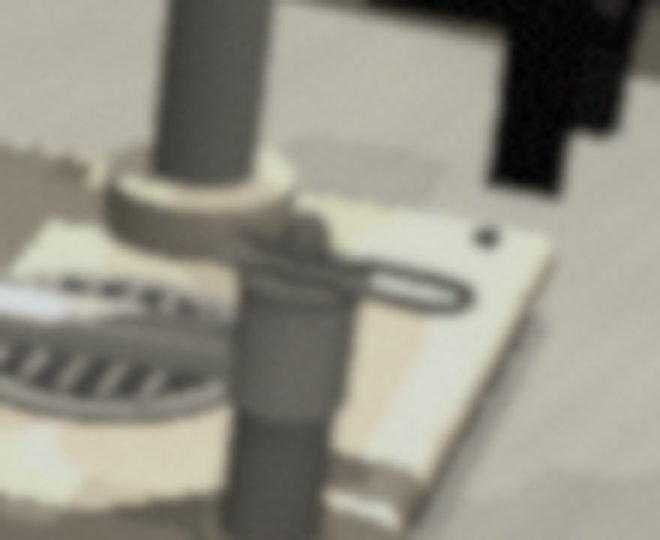

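View pics/t4.png

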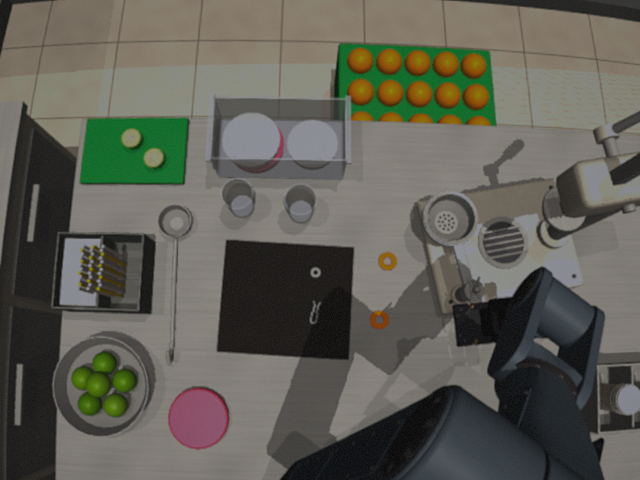

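```bash
python3 - <<'E'
from rig import robot
print(robot.hand_in())
E
```

```text
the job is handed in; nothing more can be done
None
```

The washer is on the hub, the clip is snapped onto the pin's neck above it, and the job was handed in at about 55.5 s of the 72 s allowed. No verdict came back.

- **Washer:** I lowered it over the pin until it met the hub at about 10 N, then let go. The wrist view afterwards showed it flat on the hub around the pin.
- **Clip push:** the snap came at about 14 N. I then pushed the clip against its stop, which read about 6 N.
- **Tug:** I held the clip back at a mean of 6 to 7 N along its axis, with about 2 N sideways as well. It stayed on, and I let go.
- **Last checks:** the last wrist and side pictures show the clip level on the neck, with the pin in its seat and the gripper clear. The top view shows the small parts, cups and ladle where they stood.

**What disagreed:** the clip's travel between the stop and the tugged position read about 4.5 mm at the tool, not the 2 mm of play described. I put that down to give in the legs, grip and arm, but did not confirm it. Force readings carry about 1 N of noise. I read forces only between moves, so short peaks at the snap were not seen.

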